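# Hang the resting-chamber door and latch it

## Task

The windowed door of the dough resting chamber stands on the sloping stand after cleaning. Hang it back on the chamber, closed: lower both of its knuckles fully onto the two hinge pins, keeping hold of it until it is down, and let go. Then turn the latch knob clockwise to its stop so that its tongue lies across the door's top corner, and leave the brass ring, the jar and the dish where they are.

Things in the scene. Friction and masses are not known exactly. Their poses are not given: they have to be found in the camera images.
- leaf: Lift-off door, loose, 0.3 kg: grey frame, clear pane, 160 (y) x 120 (z) x 10 mm (x). Origin: middle of its lower edge; +x outer face, +z up. A black grip fin, 44 (y) x 12 (x) mm, stands on the middle of its top edge, z = 120 to 155 mm. Two steel hinge knuckles on its -y edge. It starts on the sloping stand, its top leaning 30 deg from upright towards the stand's -x (the robot's side).
- knuckle_lower (a point): Centre of the hole in the lower face of the lower knuckle, at door (0, -92, 14 mm); axes as the door. Each knuckle is a block 18 x 18 x 16 mm high; the 10 mm hole runs along door z, open at both ends.
- knuckle_upper (a point): Same for the upper knuckle, at door (0, -92, 90 mm).
- chamber: Resting chamber, a fixed white box, open front facing its own +x. Origin: on the table below the middle of the closed door; z up. Box from x = -195 to -12 mm, roof at z = 152 mm. Latch post at y = 103 to 137, x = -24 to 12 mm, top z = 150 mm, beyond the closed door's free edge (y = 80 mm). Between them a lug (z = 29 mm) carries the door's free corner.
- door_home (a point): Where the door's origin lies when it is hung and closed: chamber (0, 0, 30 mm). Axes as the chamber, and the closed door's axes are the same. The door must come in from the front (+x) at 20 to 45 mm above this height, then be lowered: the pins stand one above the other and the lower knuckle cannot pass the upper bracket.
- pin_lower (a point): Foot of the lower hinge pin, chamber (0, -92, 44 mm), on the upper face of a steel bracket 22 mm wide (y), 8 mm thick, reaching to x = +11 mm. The pin is 8 mm thick and rises 18 mm, its top 6 mm tapered; greased, low friction. The lower knuckle's lower face rests here at last. Axes as the chamber.
- pin_upper (a point): Same for the upper pin and bracket, on the same vertical axis: chamber (0, -92, 120 mm).
- latch (a joint): Turn latch on the latch post, rad, growing clockwise from above. Starts at 0 to 0.25, its 62 mm steel tongue sticking out to the front (+x) beside the door's way; at 1.45 (stop) the tongue points along chamber -y across the closed door's top corner, 5 mm above it, a small lip in front of the door. Friction 0.06 N m; stays where left.
- latch_grip (a point): On the vertical latch axis at chamber (0, 120, 189 mm), in the black grip bar of the latch knob: 44 long x 12 wide x 34 mm high, its top 11 mm above this point. The point's x axis runs along bar and tongue; it turns with the knob.
- stand: Fixed sloping steel stand that carries the door, base 130 x 130 mm, origin on the table. The door leans on a plate that reaches 85 mm up its inner (-x) face and sits on a ledge with an 8 mm lip in front; draw it out upwards along its own plane.
- leaf_grip (a point): Middle of the grip fin of the door, at door z = 142 mm (13 mm below the fin's top), axes as the door. Pinch the 12 mm thickness here, with the fingers along the door's own (tilted) plane.
- cutter: Brass ring 60 mm across, 34 mm high, a bystander. Origin: centre of underside.
- sample_jar: Jar 60 mm across, 85 mm high, a bystander. Origin: centre of underside.
- dish: White ceramic bowl 90 mm across, 28 mm high, a bystander. Origin: centre of underside.
Not all that is in view belongs to the job. Of the things shaped like the leaf, the grey one is meant.

How it is judged:
By the outcome, as a careful person would: the job done as asked, in the order asked, and still so for the second after the job is handed in, with the robot touching nothing.
It also fails if it takes over 72 s, if anything falls off the work surface, if the arm or the gripper's body presses on something with over 40 N, if the wrist force passes 120 N, or if a joint passes its speed limit or range.

## Robot

A 6-joint arm with a two-finger parallel gripper is mounted at the origin on the work surface. World frame = base frame: x ahead of the robot, y to its left, z up, the work surface at z = 0. Lengths are in mm, angles in rad, forces in N, time in s.
With the tool pointing down it reaches from about 350 to 725 mm from the base axis. Payload 6 kg.
Tool frame: the origin (TCP) lies at the very end of the fingers, on their centre line; the grasp point (between the pads) lies 19 mm behind it; y points along the fingers, z is the direction in which the jaws open and shut, and the axes are right-handed (so a half turn about y gives the same grasp; the last joint's range is limited). The gripper opens to 85 mm and grips with 20 to 120 N. Pads are 22 mm wide; open, the fingers measure 114 mm over their backs; the gripper's body (76 mm by 85 mm) begins 54 mm behind the grasp point. The pads swing forward as they close: fully open they stand 13 mm farther back than shut.
Start: joints at [1.508, 0.04, 0.085, 0, -1.615, -0.334], TCP at [231.854, 553.369, 231.261] pointing down, gripper open.
Joint ranges: [-2.56, 2.56], [-1.29, 2.01], [-1.08, 1.49], [-3.29, 1.98], [-2.81, -0.18], [-2.99, 2.99]. Speed limits (rad/s): [2.57, 2.57, 3.01, 3.14, 3.14, 3.14].

## Interface

Orientations are given as a 3x3 rotation matrix whose columns are the frame's x, y, z axes.
In Python, from bench import bot gives the robot as it stands.
- The arm moves only by the tool send_rows, never from a script. Its argument "deltas" is a list that holds one entry, the list of rows, each a list of 7 numbers: the turn, a rotation vector about the tool's x, y, z in rad, then the shift along the tool's x, y, z in cm, then the closure in counts, from 0 (fully open) to 255 (shut). A call has 1 to 20 rows; each row is the pose to reach, as a shift and turn from the pose measured when the call began, along the tool's axes at that moment; what a row does not reach only later rows make up. A row lasts 1/12 s, in which the tool goes at most 41.7 mm and 7.16 degrees, less where a joint would pass 70% of its speed; a pose out of reach is approached as far as the arm can. A call with a gripper value outside its range is refused whole. The fingers move at their own pace and stop on an object; "grip_force" is the grip in N (left out, the last holds). Time passes only in rows, so rows that repeat a pose let the fingers close. It gives the time, the measured TCP pose, the force and the opening at its end, in the units of the state.
- bot.read_state(): the state, without advancing time (a new reading comes with each control period).
- bot.capture(name): name is "scene" or "top" or "wrist"; returns a dict with "pixels" (480x640x3 uint8, blue, green, red), "fx", "fy", "cx", "cy" (pixels), "R" (3x3) and "t" (3): a world point X has camera coordinates R X + t; the wrist camera has in their place "mount" (4x4, takes a point from camera to tool coordinates, whose origin is the TCP and whose axes are the tool frame's). Camera axes: x right, y down, z forward; pixel columns grow to the right and rows downward; lengths in mm; the calibration is good to about 2 mm. The wrist camera is an equidistant fisheye: a pixel r from the principal point sees the ray r / f radians off the axis. A picture is of the moment at which its call begins: read the wrist's pose just before it. There is no depth.
- bot.job_done(): hands the job in, once; it reports no verdict.
The state is a dict: "time": time; "q": joint angles; "joint_vel": joint speeds; "effort": joint torques, N m; "position": TCP position; "eef_rot": TCP orientation; "wrist_force": force on the tool from outside, world axes, zero at the start; "ft_torque": the same for the moment, N m; "opening": opening from 0.0 (shut) to 1.0 (fully open).
Only numpy, scipy, OpenCV 4.12 (cv2) and the standard library are available. Lean on these libraries where they do the work, as an engineer would, in place of code of your own. Each camera call takes 0.05 s, during which the arm holds its last target.

## Working session

There is one attempt and no reset: what is moved stays moved. The work goes in short steps, Python scripts to look and compute and a tool call to move; the robot and the scene stay as the last step left them, time stands still between calls to the robot, and variables do not carry over. Pictures are saved under pics/ and viewed, and the job is handed in when it is done.

Besides the shell and the picture viewer there is one more tool, called after "Emit:" by a JSON object that holds its "method" and its "body". send_rows: Moves the arm, as the interface text tells. Its arguments: {"type":"object","properties":{"deltas":{"type":"array","items":{"type":"array","items":{"type":"array","items":{"type":"number"}}}},"grip_force":{"type":"number"}},"required":["deltas"]}

```bash
ls; mkdir -p pics
python3 - <<'E'
from bench import bot
import cv2,numpy as np
s=bot.read_state()
for k,v in s.items(): print(k,np.round(v,3).tolist())
for n in("scene","top","wrist"):
    c=bot.capture(n); cv2.imwrite(f"pics/{n}0.png",c["pixels"]); print(n,{k:np.round(v,3).tolist() for k,v in c.items() if k!="pixels"})
E
```

```text
pics
time 0.0
q [1.508, 0.041, 0.084, -0.001, -1.616, -0.334]
joint_vel [-0.001, -0.0, 0.001, -0.001, 0.0, 0.001]
effort [0.001, -36.821, 34.741, 6.932, -0.005, 0.0]
position [231.664, 553.114, 230.27]
eef_rot [[-0.922, -0.001, -0.386], [0.386, -0.002, -0.922], [-0.0, -1.0, 0.002]]
wrist_force [0.494, 0.254, -0.446]
ft_torque [0.017, 0.003, -0.008]
opening 1.002
scene {'fx': 443.49, 'fy': 443.49, 'cx': 327.454, 'cy': 246.873, 'R': [[0.735, 0.678, 0.013], [0.356, -0.37, -0.858], [-0.577, 0.635, -0.513]], 't': [-549.874, -44.809, 1528.337]}
top {'fx': 470.076, 'fy': 470.076, 'cx': 319.527, 'cy': 245.002, 'R': [[-0.022, -1.0, -0.006], [-0.995, 0.022, -0.095], [0.095, 0.004, -0.995]], 't': [166.002, 636.311, 1221.031]}
wrist {'fx': 371.648, 'fy': 371.648, 'cx': 319.151, 'cy': 244.726, 'mount': [[-0.0, 0.966, 0.259, -66.415], [0.0, -0.259, 0.966, -143.168], [1.0, 0.0, -0.0, -0.89], [0.0, 0.0, 0.0, 1.0]]}
```

View pics/scene0.png

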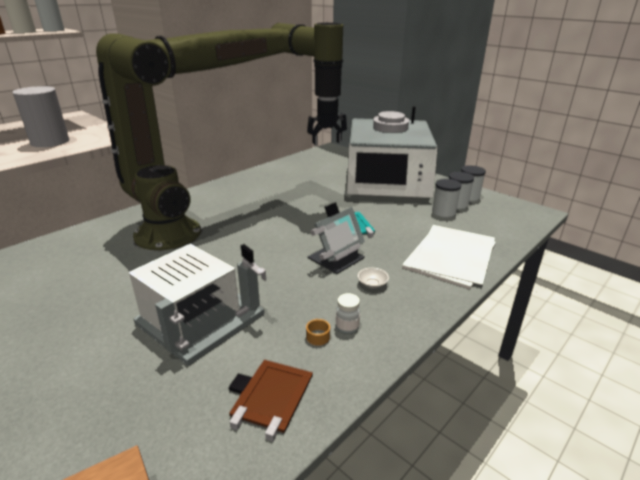

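View pics/top0.png

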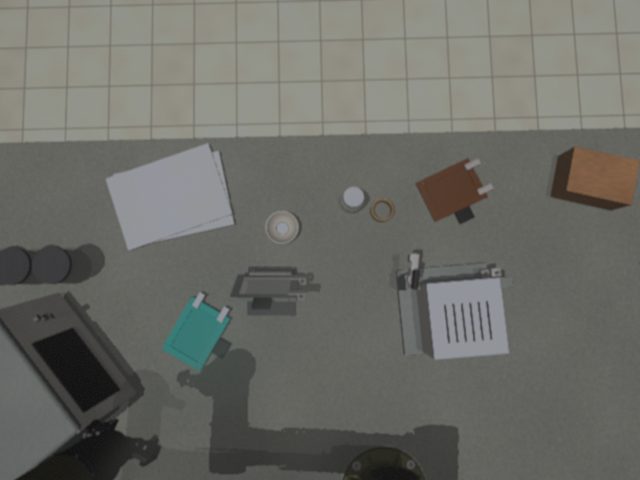

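View pics/wrist0.png

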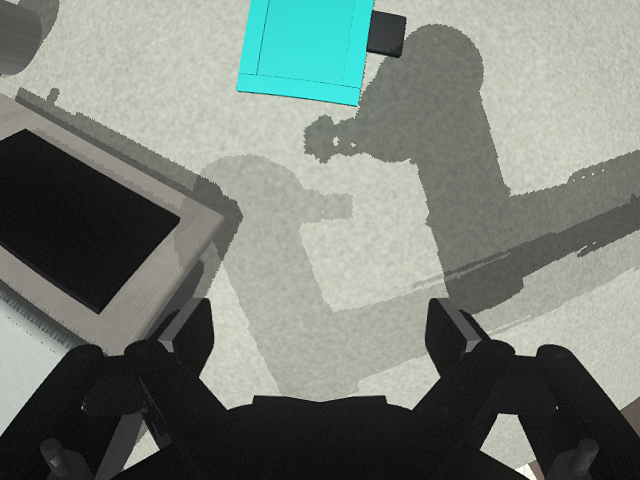

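The scene view shows the grey door on the stand at about (340,238), the teal lookalike lying at (360,222) and the brown one at (272,395). The chamber is at (200,300). In the top view the grey door is at (272,288), teal at (197,333), brown at (452,190). The grey one on the stand is the one I want, so I'll crop in on it and the chamber.

Run:
```python
import cv2,numpy as np
t=cv2.imread("pics/top0.png"); s=cv2.imread("pics/scene0.png")
def crop(im,x,y,w,h,f,n):
    cv2.imwrite(n,cv2.convertScaleAbs(cv2.resize(im[y:y+h,x:x+w],None,fx=f,fy=f,interpolation=cv2.INTER_CUBIC),alpha=1.5))
crop(t,222,250,110,80,7,"pics/c1.png")
crop(t,385,240,140,100,5.7,"pics/c2.png")
crop(s,300,190,90,90,6.6,"pics/c3.png")
crop(s,125,235,150,120,5,"pics/c4.png")
```

```text
(no output)
```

View pics/c1.png

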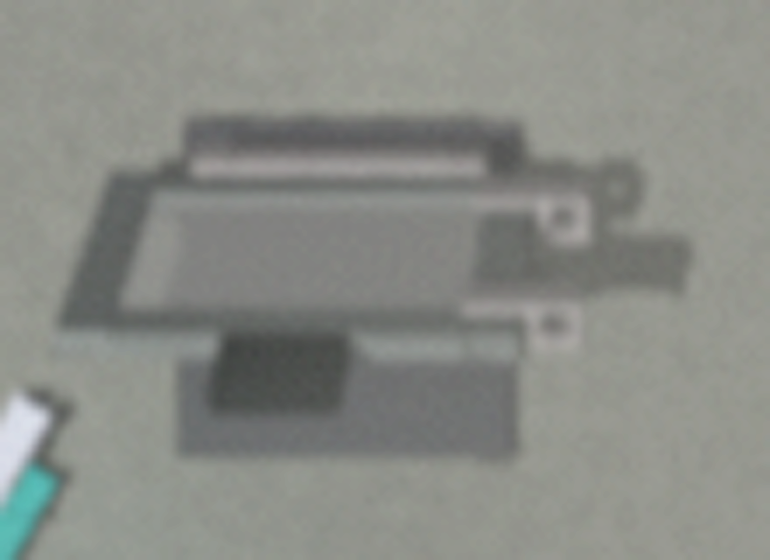

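View pics/c2.png

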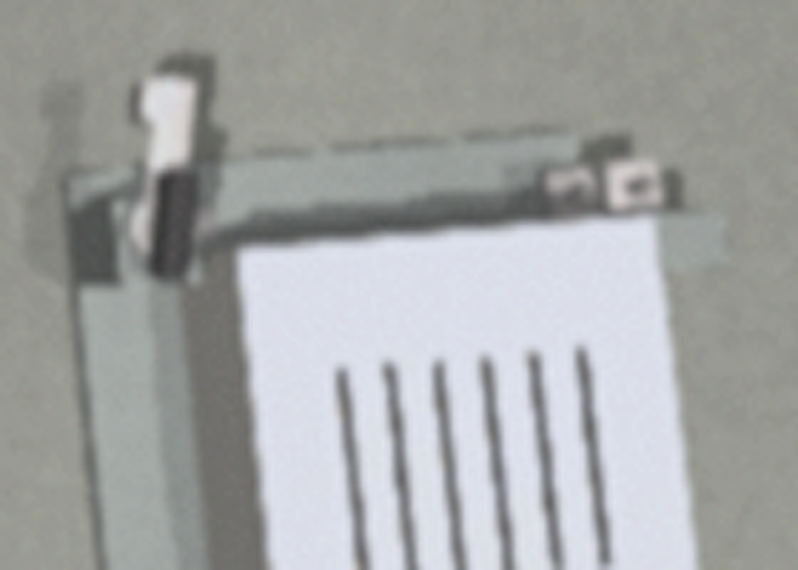

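View pics/c3.png

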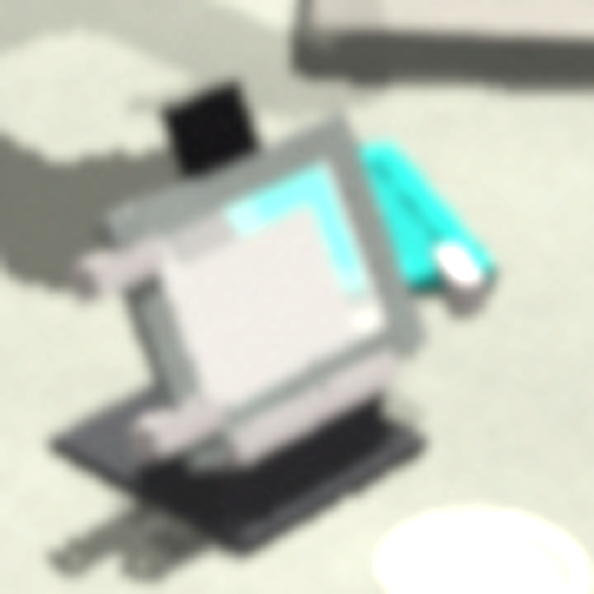

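View pics/c4.png

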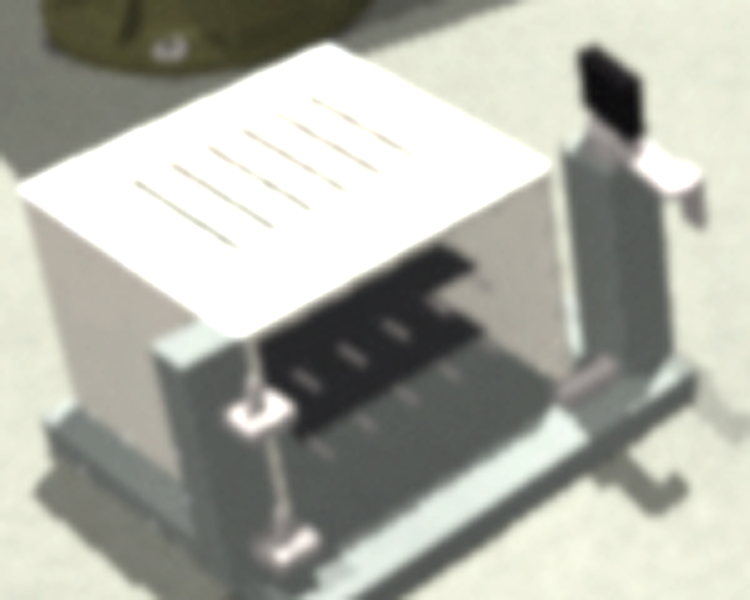

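```bash
cat > h.py <<'E'
import cv2,numpy as np
def load(c): return np.array(c["R"]),np.array(c["t"])
def ray(c,uv):
    R,t=load(c); d=R.T@np.array([(uv[0]-c["cx"])/c["fx"],(uv[1]-c["cy"])/c["fy"],1]); return -R.T@t,d/np.linalg.norm(d)
def onz(c,uv,z):
    o,d=ray(c,uv); return o+d*(z-o[2])/d[2]
def wray(c,st,uv):
    M=np.array(c["mount"]); x=(uv[0]-c["cx"])/c["fx"]; y=(uv[1]-c["cy"])/c["fy"]; r=np.hypot(x,y)
    d=np.array([np.sin(r)*x/r,np.sin(r)*y/r,np.cos(r)]) if r>1e-9 else np.array([0,0,1.])
    E=np.array(st["eef_rot"]); p=np.array(st["position"])
    return p+E@M[:3,3], E@M[:3,:3]@d
def wproj(c,st,X):
    M=np.array(c["mount"]); E=np.array(st["eef_rot"]); p=np.array(st["position"])
    q=M[:3,:3].T@(E.T@(np.array(X)-p)-M[:3,3]); r=np.arctan2(np.hypot(q[0],q[1]),q[2]); n=np.hypot(q[0],q[1])+1e-12
    return np.array([c["cx"]+c["fx"]*r*q[0]/n,c["cy"]+c["fy"]*r*q[1]/n])
def wonz(c,st,uv,z):
    o,d=wray(c,st,uv); return o+d*(z-o[2])/d[2]
def tri(r1,r2):
    (a,d),(b,e)=r1,r2; A=np.stack([d,-e],1); s=np.linalg.lstsq(A,b-a,rcond=None)[0]
    p,q=a+s[0]*d,b+s[1]*e; return (p+q)/2,np.linalg.norm(p-q)
def proj(c,X):
    R,t=load(c); q=R@np.array(X)+t; return np.array([c["cx"]+c["fx"]*q[0]/q[2],c["cy"]+c["fy"]*q[1]/q[2]])
E
python3 - <<'E'
from bench import bot
from h import *
t=bot.capture("top"); s=bot.capture("scene")
T=lambda x,y:(385+x/5.7,240+y/5.7); S=lambda x,y:(125+x/5,235+y/5)
T1=lambda x,y:(222+x/7,250+y/7); S1=lambda x,y:(300+x/6.6,190+y/6.6)
np.set_printoptions(precision=1,suppress=True)
print("roof front corners", onz(t,T(240,247),152),onz(t,T(655,218),152))
print("pin up top", onz(t,T(640,183),138),"tri",tri(ray(t,T(640,183)),ray(s,S(258,405))))
print("pin lo top", onz(t,T(575,187),62),"tri",tri(ray(t,T(575,187)),ray(s,S(285,538))))
print("knob top", onz(t,T(175,220),200))
print("fin top T",tri(ray(t,T1(278,412)),ray(s,S1(203,100))))
print("kn up",tri(ray(t,T1(555,325)),ray(s,S1(95,275))))
print("kn lo",tri(ray(t,T1(562,217)),ray(s,S1(160,432))))
for n,a,b in(("cornerTL",(60,328),(345,110)),("cornerTR",(515,350),(110,215))): print(n,tri(ray(t,T1(*a)),ray(s,S1(*b))))
print("stand base",onz(t,T1(180,455),3),onz(t,T1(517,455),3))
for n,uv,z in(("dish",(282,228),28),("jar",(354,196),85),("cut",(382,210),34)): print(n,onz(t,uv,z))
E
```

```text
roof front corners [ 530.8 -102.8  152. ] [ 539.1 -276.5  152. ]
pin up top [ 554.2 -276.3  138. ] tri (array([ 555.4, -280.5,  123.6]), np.float64(2.6902802614818295))
pin lo top [ 555.3 -275.2   62. ] tri (array([ 556. , -280.2,   46.2]), np.float64(1.0104501289889398))
knob top [541.7 -66.6 200. ]
fin top T (array([482.8, 292.8, 169.3]), np.float64(8.746780091755864))
kn up (array([507.1, 200. , 123.6]), np.float64(3.3637028331708616))
kn lo (array([546.4, 200. ,  58.4]), np.float64(4.716771361929344))
cornerTL (array([510.1, 367.9, 147.5]), np.float64(3.1608410421459414))
cornerTR (array([500.5, 214. , 145.9]), np.float64(6.835035344116655))
stand base [457.9 349.    3. ] [455.2 219.6   3. ]
dish [688.1 251.4  28. ]
jar [759.2  60.3  85. ]
cut [729.7 -17.2  34. ]
```

```bash
cat >> h.py <<'E'
from scipy.spatial.transform import Rotation as Ro
def delta(st,R,p):
    E=np.array(st["eef_rot"]); U,_,Vt=np.linalg.svd(E); E=U@Vt
    return np.round(Ro.from_matrix(E.T@R).as_rotvec(),4).tolist(), np.round(E.T@(np.array(p)-np.array(st["position"]))/10,3).tolist()
def down(head):
    x=np.array([np.cos(head),np.sin(head),0]); y=np.array([0,0,-1.]); return np.stack([x,y,np.cross(x,y)],1)
E
python3 - <<'E'
from bench import bot
from h import *
st=bot.read_state()
R=down(np.pi/2+.061)
print(delta(st,down(2.745),[300,450,320]));print(delta(st,R,[500,100,320]));print(delta(st,R,[549,-184,290]))
E
```

```text
([-0.0009, -0.0002, -0.0001], [-10.283, -8.914, 6.894])
([-0.0008, 1.113, -0.0006], [-42.255, -8.887, 31.446])
([-0.0008, 1.113, -0.0006], [-57.749, -5.863, 55.743])
```

Emit:
{"method": "send_rows", "body": {"deltas": [[[0,0,0,-10.3,-8.9,6.9,0],[0,0.1,0,-10.3,-8.9,6.9,0],[0,0.2,0,-10.3,-8.9,6.9,0],[0,0.3,0,-10.3,-8.9,6.9,0],[0,0.4,0,-16,-8.9,12,0],[0,0.5,0,-22,-8.9,17,0],[0,0.6,0,-28,-8.9,22,0],[0,0.7,0,-34,-8.9,27,0],[0,0.8,0,-38,-8.9,31.4,0],[0,0.9,0,-42,-8.9,31.4,0],[0,1.0,0,-42.2,-8.9,31.4,0],[0,1.113,0,-45,-8.9,37,0],[0,1.113,0,-50,-8.9,43,0],[0,1.113,0,-54,-8.9,49,0],[0,1.113,0,-57.7,-7,55.7,0],[0,1.113,0,-57.7,-5.9,55.7,0],[0,1.113,0,-57.7,-5.9,55.7,0],[0,1.113,0,-57.7,-5.9,55.7,0],[0,1.113,0,-57.7,-5.9,55.7,0],[0,1.113,0,-57.7,-5.9,55.7,0]]]}}

```text
time: 1.92
position: [543.8, -166.3, 292.5]
eef_rot: [[-0.061, 0.0, -0.998], [0.998, -0.001, -0.061], [-0.001, -1.0, -0.0]]
wrist_force: [1.3, 2.0, 0.2]
opening: 1.0
```

Run:
```python
from bench import bot
from h import *
st=bot.read_state(); print(st["time"],np.round(st["position"],1),np.round(st["q"],2))
print(np.round(st["eef_rot"],3).tolist())
c=bot.capture("wrist"); cv2.imwrite("pics/w1.png",c["pixels"])
```

```text
1.9167 [ 543.8 -166.3  292.5] [ 0.06 -0.03  0.13  0.   -1.73  0.  ]
[[-0.061, 0.0, -0.998], [0.998, -0.001, -0.061], [-0.001, -1.0, -0.0]]
```

View pics/w1.png

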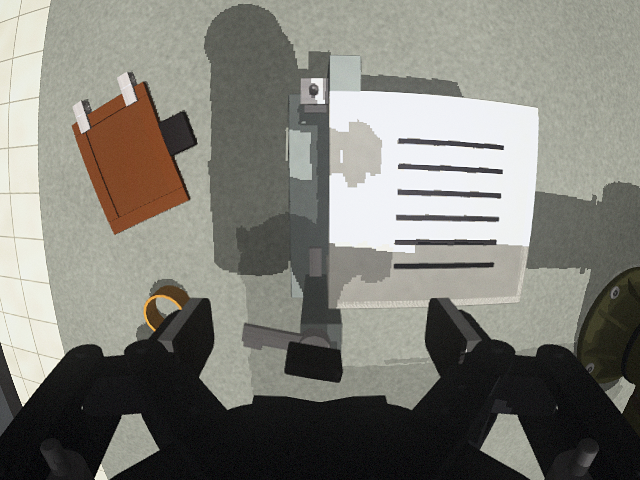

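The wrist view shows the chamber front edge at column ~328, the upper pin at (313,88), and the knob bar at (314,362) with its tongue pointing left (front). The brown lookalike (130,165) and the brass ring (165,310) are well clear. I'll settle and measure close up.

Emit:
{"method": "send_rows", "body": {"deltas": [[[0,0,0,-1.8,0.2,-0.5,0],[0,0,0,-1.8,0.2,-0.5,0],[0,0,0,-1.8,0.2,-0.5,0],[0,0,0,-1.8,0.2,-0.5,0],[0,0,0,-1.8,0.2,-0.5,0]]]}}

```text
time: 2.38
position: [549.8, -188.8, 288.4]
eef_rot: [[-0.057, -0.004, -0.998], [0.998, -0.002, -0.057], [-0.002, -1.0, 0.004]]
wrist_force: [0.3, 0.2, 1.0]
opening: 1.0
```

Run:
```python
from bench import bot
from h import *
st=bot.read_state(); print(st["time"],np.round(st["position"],1))
c=bot.capture("wrist"); im=c["pixels"]; cv2.imwrite("pics/w2.png",im)
import pickle; pickle.dump((st,c),open("w2.pkl","wb"))
a=cv2.resize(im[60:140,270:350],None,fx=5,fy=5,interpolation=cv2.INTER_CUBIC)
b=cv2.resize(im[325:405,270:350],None,fx=5,fy=5,interpolation=cv2.INTER_CUBIC)
cv2.imwrite("pics/w2c.png",np.hstack([a,b]))
```

```text
2.3833 [ 549.8 -188.8  288.4]
```

View pics/w2c.png

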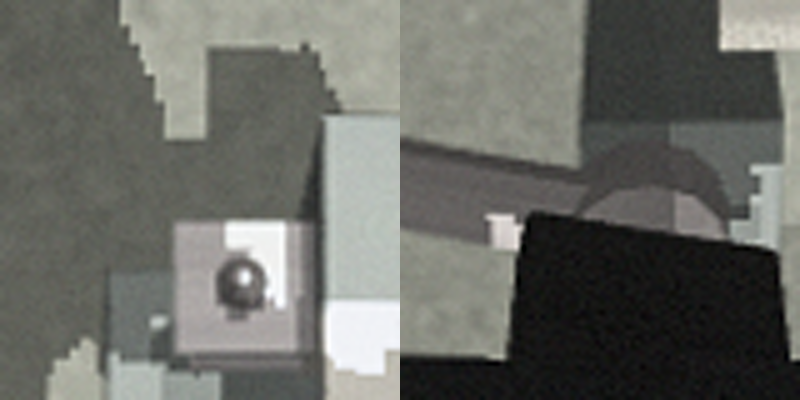

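Run:
```python
import pickle
from h import *
np.set_printoptions(precision=2,suppress=True)
st,c=pickle.load(open("w2.pkl","rb")); im=c["pixels"]
P=lambda x,y:(270+x/5,60+y/5)
print("pin top",wonz(c,st,P(242,283),138))
print("br corners",wonz(c,st,P(173,220),120),wonz(c,st,P(173,352),120))
g=cv2.cvtColor(im,cv2.COLOR_BGR2GRAY)
pts=[]
for r in range(135,320,5):
    row=g[r,300:360].astype(float); row=cv2.GaussianBlur(row[None],(5,1),0)[0]
    k=np.argmax(np.diff(row)); pts.append((300+k+.5+0,r))
W=np.array([wonz(c,st,p,152) for p in pts]); print(np.array(pts)[::4].tolist())
f=np.polyfit(W[:,1],W[:,0],1); res=W[:,0]-np.polyval(f,W[:,1]); ok=abs(res)<2; f=np.polyfit(W[ok,1],W[ok,0],1); print("slope",f, ok.sum(),"of",len(ok))
# knob from w1
st1=dict(position=[543.8,-166.3,292.5],eef_rot=[[-0.061, 0.0, -0.998], [0.998, -0.001, -0.061], [-0.001, -1.0, -0.0]])
i1=cv2.imread("pics/w1.png"); m=(i1[320:400,270:360].max(2)<30).astype(np.uint8)
cs=cv2.findContours(m,cv2.RETR_EXTERNAL,cv2.CHAIN_APPROX_NONE)[0]
for k in cs:
    if cv2.contourArea(k)>100: print(cv2.contourArea(k),cv2.minAreaRect(k),cv2.boundingRect(k))
cv2.imwrite("pics/k.png",cv2.resize(i1[320:400,270:360],None,fx=6,fy=6,interpolation=cv2.INTER_CUBIC))
```

```text
pin top [ 556.46 -278.23  138.  ]
br corners [ 568.51 -289.82  120.  ] [ 567.25 -267.54  120.  ]
[[334.5, 135.0], [334.5, 155.0], [334.5, 175.0], [334.5, 195.0], [334.5, 215.0], [334.5, 235.0], [349.5, 255.0], [333.5, 275.0], [313.5, 295.0], [333.5, 315.0]]
slope [ -0.06 526.9 ] 33 of 37
1660.0 ((44.351348876953125, 41.89189147949219), (56.882041931152344, 32.222198486328125), 9.462323188781738) (15, 22, 57, 40)
```

View pics/k.png

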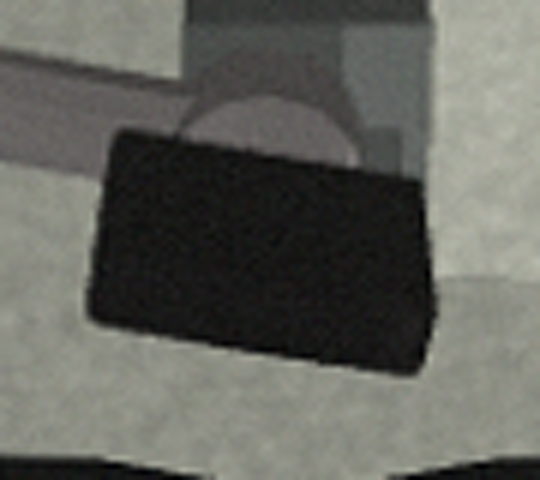

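```bash
cat >> h.py <<'E'
def Rz(a): return Ro.from_euler('z',a).as_matrix()
def doorR(yaw,tilt): return Rz(yaw)@Ro.from_euler('y',-tilt).as_matrix()   # columns door x,y,z
def gripR(D): return np.stack([D[:,1],-D[:,2],-D[:,0]],1)
E
python3 - <<'E'
from bench import bot
from h import *
st=bot.read_state()
D=doorR(0,np.pi/6); g=np.array([489,292,154.8]); print(gripR(D))
print(delta(st,down(np.pi/2),[480,100,320]))
print(delta(st,gripR(D),g+101*D[:,2]))
E
```

```text
[[ 0.         0.5       -0.8660254]
 [ 1.        -0.        -0.       ]
 [ 0.        -0.8660254 -0.5      ]]
([-0.0033, 0.0575, -0.0022], [29.211, -3.193, 5.326])
([-0.5268, 0.0567, 0.0129], [48.634, 4.548, 8.34])
```

Emit:
{"method": "send_rows", "body": {"deltas": [[[0,0.06,0,8,-3.2,3,0],[0,0.06,0,14,-3.2,5.3,0],[0,0.06,0,20,-3.2,5.3,0],[-0.1,0.06,0,26,-3.2,6,0],[-0.2,0.06,0,32,-2,7,0],[-0.3,0.06,0,38,0,8,0],[-0.4,0.06,0,43,2,8.3,0],[-0.5,0.06,0.01,48.6,3,8.3,0],[-0.527,0.057,0.013,48.6,4.5,8.3,0],[-0.527,0.057,0.013,48.6,4.5,8.3,0],[-0.527,0.057,0.013,48.6,4.5,8.3,0],[-0.527,0.057,0.013,48.6,4.5,8.3,0],[-0.527,0.057,0.013,48.6,4.5,8.3,0],[-0.527,0.057,0.013,48.6,4.5,8.3,0],[-0.527,0.057,0.013,48.6,4.5,8.3,0],[-0.527,0.057,0.013,48.6,4.5,8.3,0]]]}}

```text
time: 3.77
position: [438.6, 291.8, 243.4]
eef_rot: [[-0.001, 0.501, -0.866], [1.0, 0.001, -0.0], [0.001, -0.866, -0.501]]
wrist_force: [0.8, -0.9, -0.7]
opening: 1.003
```

Run:
```python
from bench import bot
from h import *
import pickle
st=bot.read_state(); print(st["time"],np.round(st["position"],1),np.round(st["q"],2),np.abs(st["joint_vel"]).max())
c=bot.capture("wrist"); im=c["pixels"]; cv2.imwrite("pics/w3.png",im)
pickle.dump((st,c),open("w3.pkl","wb"))
```

```text
3.7667 [438.6 291.8 243.4] [ 1.28 -0.53 -0.63  0.51 -1.35 -1.36] 0.02158049441621806
```

View pics/w3.png

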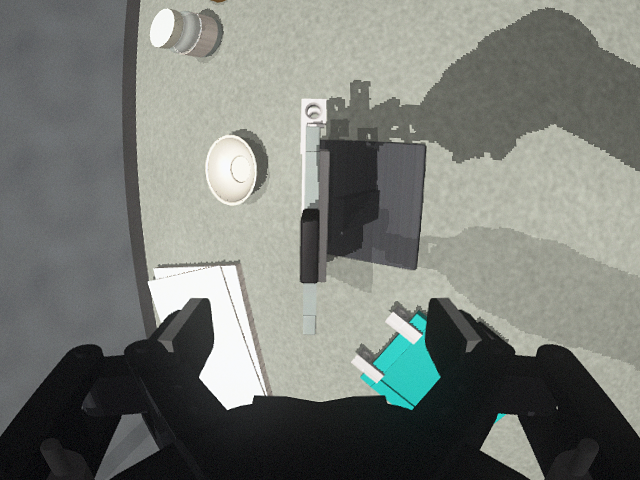

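Run:
```python
import cv2,numpy as np
im=cv2.imread("pics/w3.png")
cv2.imwrite("pics/w3c.png",np.hstack([cv2.convertScaleAbs(cv2.resize(im[a:a+100,280:360],None,fx=5,fy=5,interpolation=cv2.INTER_CUBIC),alpha=1.6) for a in(90,195)]))
```

```text
(no output)
```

View pics/w3c.png

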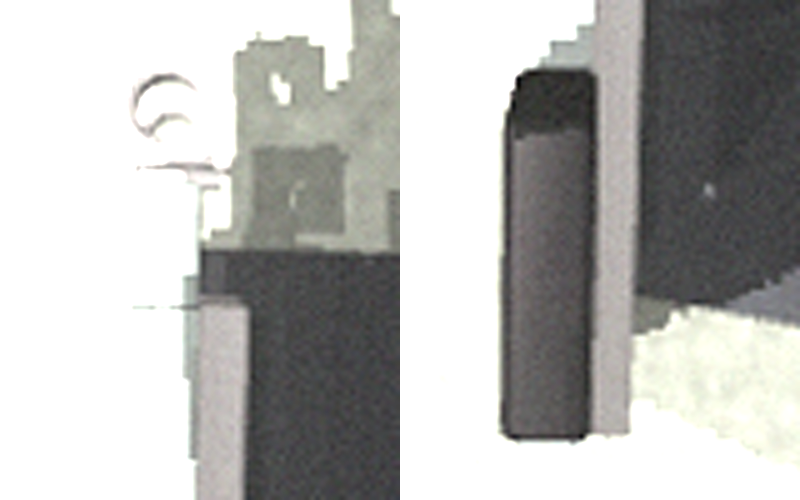

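Run:
```python
import pickle
from h import *
np.set_printoptions(precision=2,suppress=True)
st,c=pickle.load(open("w3.pkl","rb")); im=c["pixels"]
cv2.imwrite("pics/w3k.png",cv2.resize(im[90:140,285:345],None,fx=10,fy=10,interpolation=cv2.INTER_CUBIC))
I=dict(position=[0,0,0],eef_rot=np.eye(3))  # tool-frame rays
def ony(uv,y):
    o,d=wray(c,I,uv); return o+d*(y-o[1])/d[1]
for y in (66,72,78):
    a,b=ony((310.6,221.6),y),ony((308.8,282.4),y); print(y,a,b,np.linalg.norm(a-b))
    print("  kn@+49:",ony((313,111),y+49))
```

```text
66 [-22.7  66.   -6.4] [14.38 66.   -7.7 ] 37.10234723414887
  kn@+49: [-90.17 115.    -5.74]
72 [-21.49  72.    -6.54] [16.66 72.   -7.89] 38.17021033846289
  kn@+49: [-90.76 121.    -5.84]
78 [-20.27  78.    -6.69] [18.95 78.   -8.07] 39.2380734427769
  kn@+49: [-91.34 127.    -5.94]
```

View pics/w3k.png

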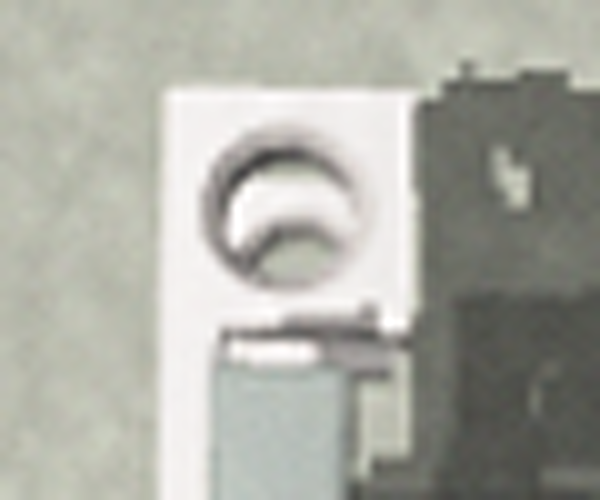

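Emit:
{"method": "send_rows", "body": {"deltas": [[[0,0.02,0,0,2,-0.7,0],[0,0.02,0,0,4,-0.7,0],[0,0.02,0,0,4,-0.7,0],[0,0.02,0,0,4,-0.7,0],[0,0.02,0,0,4,-0.7,0]]]}}

```text
time: 4.23
position: [465.2, 291.0, 214.2]
eef_rot: [[0.018, 0.502, -0.865], [1.0, 0.002, 0.023], [0.013, -0.865, -0.502]]
wrist_force: [0.6, 0.8, -1.0]
opening: 0.999
```

Run:
```python
from bench import bot
from h import *
import pickle
st=bot.read_state(); print(st["time"],np.round(st["position"],1),np.round(st["eef_rot"],3).tolist())
c=bot.capture("wrist"); im=c["pixels"]; cv2.imwrite("pics/w4.png",im)
pickle.dump((st,c),open("w4.pkl","wb"))
a=cv2.resize(im[60:130,285:355],None,fx=5.6,fy=5.6,interpolation=cv2.INTER_CUBIC)
b=cv2.resize(im[200:300,285:365],None,fx=5.6,fy=5.6,interpolation=cv2.INTER_CUBIC)
b=cv2.convertScaleAbs(b,alpha=1.6)
o=np.zeros((560,850,3),np.uint8); o[:392,:392]=a; o[:,400:848]=b; cv2.imwrite("pics/w4c.png",o[:,:800])
```

```text
4.2333 [465.2 291.  214.2] [[0.018, 0.502, -0.865], [1.0, 0.002, 0.023], [0.013, -0.865, -0.502]]
```

View pics/w4.png

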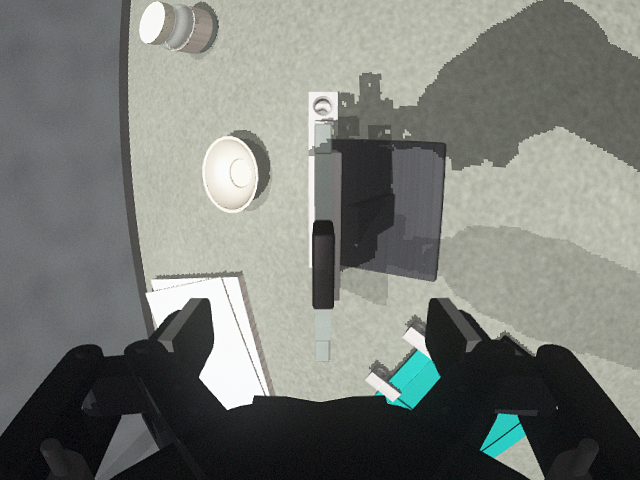

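View pics/w4c.png

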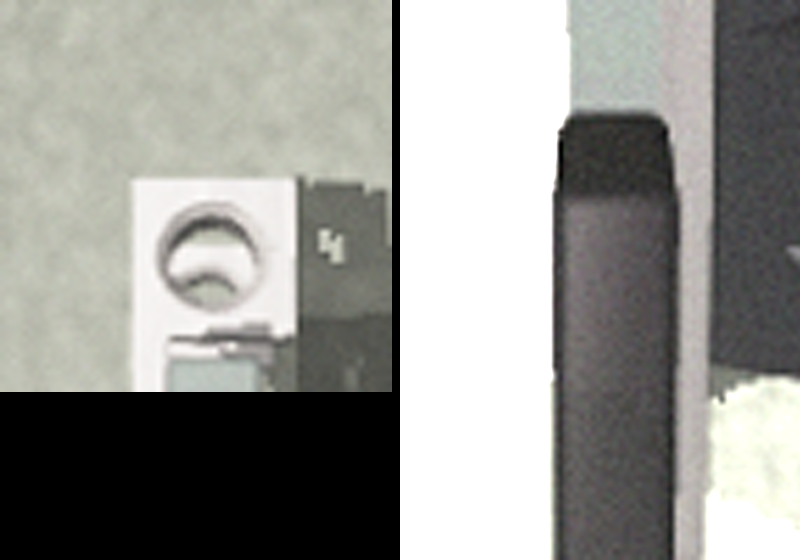

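Run:
```python
import pickle
from h import *
np.set_printoptions(precision=2,suppress=True)
s3,c=pickle.load(open("w3.pkl","rb")); s4,_=pickle.load(open("w4.pkl","rb"))
K,e=tri(wray(c,s3,(313.8,110.7)),wray(c,s4,(322.5,105.7))); print("knuckle top",K,e)
F,e2=tri(wray(c,s3,(310.8,221.6)),wray(c,s4,(323.7,234.8))); print("fin -y top",F,e2)
D=doorR(0.02,np.pi/6)
print("diff in door",D.T@(F-K),"expect 0,70,49")
E4=np.array(s4["eef_rot"])
print("tool frame4: K",E4.T@(K-s4["position"]),"F",E4.T@(F-s4["position"]))
# single-view: depth hypotheses in view 4
I=dict(position=[0,0,0],eef_rot=np.eye(3))
def ony(uv,y):
    o,d=wray(c,I,uv); return o+d*(y-o[1])/d[1]
for y in(32,40,48): print(y,ony((323.7,234.8),y),ony((323,308),y),"kn",ony((322.5,105.7),y+49))
```

```text
knuckle top [516.33 198.48 120.48] 0.32603905709351694
fin -y top [503.21 279.3  146.16] 0.620703913122183
diff in door [ 2.88 81.06 27.99] expect 0,70,49
tool frame4: K [-92.78 106.49   0.74] F [-11.89  77.86   1.02]
32 [-23.1   32.     0.72] [15.58 32.    0.51] kn [-90.06  81.     0.46]
40 [-21.18  40.     0.81] [19.27 40.    0.59] kn [-90.96  89.     0.52]
48 [-19.26  48.     0.91] [22.97 48.    0.68] kn [-91.86  97.     0.59]
```

Emit:
{"method": "send_rows", "body": {"deltas": [[[0,0,0,0.05,2,0.08,0],[0,0,0,0.05,4,0.08,60],[0,0,0,0.05,6,0.08,120],[0,0,0,0.05,7,0.08,120],[0,0,0,0.05,7.3,0.08,120],[0,0,0,0.05,7.3,0.08,120],[0,0,0,0.05,7.3,0.08,120]]], "grip_force": 60}}

```text
time: 4.87
position: [501.2, 292.5, 152.4]
eef_rot: [[0.018, 0.503, -0.864], [1.0, 0.004, 0.023], [0.015, -0.864, -0.503]]
wrist_force: [-0.2, 0.0, -0.2]
opening: 0.532
```

Run:
```python
from bench import bot
from h import *
import pickle
st=bot.read_state(); print(st["time"],np.round(st["position"],1),np.round(st["eef_rot"],3).tolist(),st["opening"])
c=bot.capture("wrist"); im=c["pixels"]; cv2.imwrite("pics/w5.png",im)
pickle.dump((st,c),open("w5.pkl","wb"))
s=bot.capture("scene")["pixels"]; cv2.imwrite("pics/s5.png",cv2.resize(s[150:290,260:440],None,fx=4,fy=4,interpolation=cv2.INTER_CUBIC))
```

```text
4.8667 [501.2 292.5 152.4] [[0.018, 0.503, -0.864], [1.0, 0.004, 0.023], [0.015, -0.864, -0.503]] 0.5321402019246314
```

View pics/w5.png

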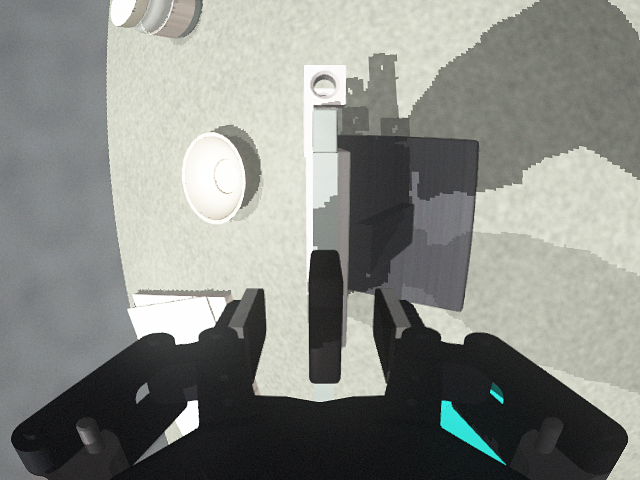

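View pics/s5.png

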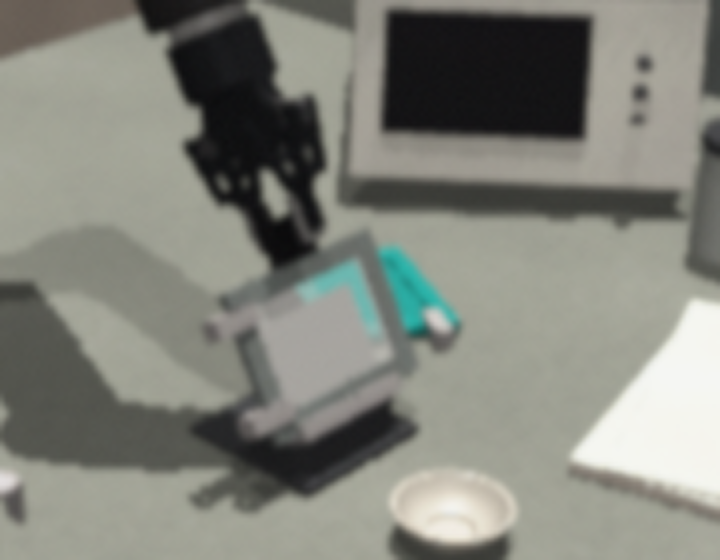

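Run:
```python
import pickle
from h import *
np.set_printoptions(precision=2,suppress=True)
st,c=pickle.load(open("w5.pkl","rb")); im=c["pixels"]
cv2.imwrite("pics/w5c.png",np.hstack([cv2.resize(im[60:160,285:365],None,fx=5,fy=5,interpolation=cv2.INTER_CUBIC),cv2.convertScaleAbs(cv2.resize(im[240:340,285:365],None,fx=5,fy=5,interpolation=cv2.INTER_CUBIC),alpha=1.6)]))
I=dict(position=[0,0,0],eef_rot=np.eye(3))
def ony(uv,y):
    o,d=wray(c,I,uv); return o+d*(y-o[1])/d[1]
for y in(12,16,20,24): print(y,"kn",ony((324.5,84),y),ony((304.5,85),y),ony((346,85),y),"| fin top",ony((326,280),y-49),ony((325,382),y-49))
s3,_=pickle.load(open("w3.pkl","rb"))
K,e=tri(wray(c,s3,(313.8,110.7)),wray(c,st,(324.5,84))); print("knuckle top",K,e, np.array(st["eef_rot"]).T@(K-st["position"]))
```

```text
12 kn [-91.49  12.     0.72] [-91.1   12.    -7.45] [-91.18  12.     9.53] | fin top [-25.59 -37.     0.65] [ 12.22 -37.     0.6 ]
16 kn [-92.18  16.     0.78] [-91.77  16.    -7.61] [-91.86  16.     9.81] | fin top [-24.1  -33.     0.73] [ 15.15 -33.     0.67]
20 kn [-92.87  20.     0.83] [-92.45  20.    -7.77] [-92.53  20.    10.09] | fin top [-22.6 -29.    0.8] [ 18.07 -29.     0.74]
24 kn [-93.55  24.     0.89] [-93.13  24.    -7.93] [-93.21  24.    10.37] | fin top [-21.11 -25.     0.88] [ 21.   -25.     0.82]
knuckle top [507.58 200.26 135.28] 0.4042876988734269 [-92.39  17.63   0.99]
```

View pics/w5c.png

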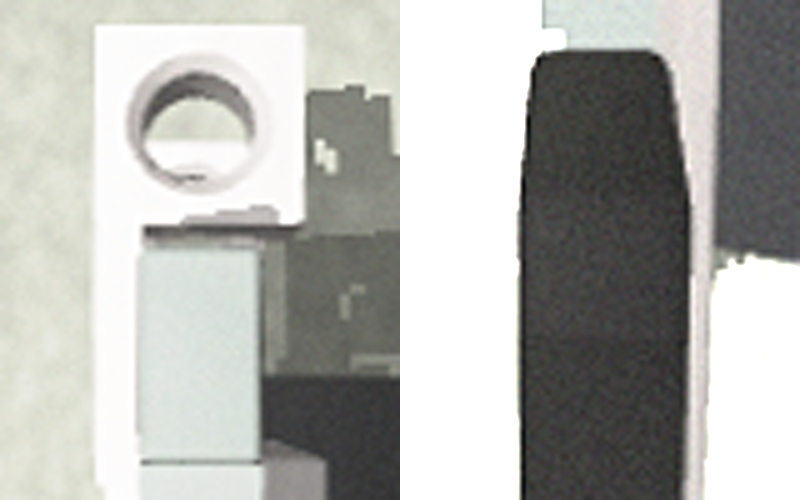

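Emit:
{"method": "send_rows", "body": {"deltas": [[[0,0,0,0,0,0.08,160],[0,0,0,0,0,0.08,200],[0,0,0,0,0,0.08,255],[0,0,0,0,0,0.08,255],[0,0,0,0,0,0.08,255],[0,0,0,0,0,0.08,255],[0,0,0,0,0,0.08,255],[0,0,0,0,0,0.08,255]]], "grip_force": 90}}

```text
time: 5.63
position: [500.5, 293.3, 153.1]
eef_rot: [[0.017, 0.504, -0.864], [1.0, 0.006, 0.023], [0.017, -0.864, -0.504]]
wrist_force: [-5.2, -0.1, 4.5]
opening: 0.12
```

Run:
```python
from bench import bot
from h import *
import pickle
st=bot.read_state(); print(st["time"],np.round(st["position"],1),np.round(st["eef_rot"],3).tolist(),st["opening"],st["wrist_force"])
c=bot.capture("wrist"); im=c["pixels"]; cv2.imwrite("pics/w6.png",im)
pickle.dump((st,c),open("w6.pkl","wb"))
```

```text
5.6333 [500.5 293.3 153.1] [[0.017, 0.504, -0.864], [1.0, 0.006, 0.023], [0.017, -0.864, -0.504]] 0.12005088791264722 [-5.23662741 -0.05740164  4.45997386]
```

View pics/w6.png

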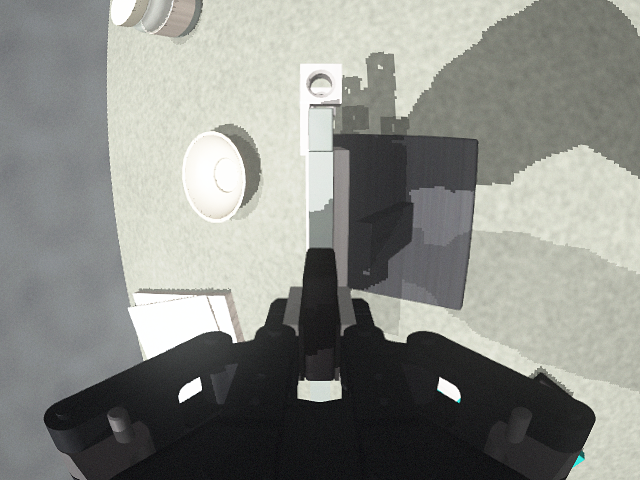

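Emit:
{"method": "send_rows", "body": {"deltas": [[[0,0,0,0,-0.5,0,255],[0,0,0,0,-1.5,0,255],[0,0,0,0,-3,0,255],[0,0,0,0,-5,0,255],[0,0,0,0,-7,0,255],[0,0,0,0,-9,0,255],[0,0,0,0,-11,0,255],[0,0,0,0,-13,0,255],[0,0,0,0,-13,0,255],[0,0,0,0,-13,0,255],[0,0,0,0,-13,0,255]]]}}

```text
time: 6.6
position: [434.6, 292.3, 263.8]
eef_rot: [[0.017, 0.502, -0.864], [1.0, 0.005, 0.022], [0.015, -0.865, -0.502]]
wrist_force: [-0.4, 0.4, -4.0]
opening: 0.124
```

Run:
```python
from bench import bot
from h import *
import pickle
st=bot.read_state(); print(st["time"],np.round(st["position"],1),np.round(st["eef_rot"],3).tolist(),st["opening"],st["wrist_force"],np.round(st["q"],2))
c=bot.capture("wrist"); im=c["pixels"]; cv2.imwrite("pics/w7.png",im)
pickle.dump((st,c),open("w7.pkl","wb"))
cv2.imwrite("pics/w7c.png",cv2.resize(im[50:130,280:360],None,fx=7,fy=7,interpolation=cv2.INTER_CUBIC))
s=bot.capture("scene")["pixels"]; cv2.imwrite("pics/s7.png",cv2.resize(s[130:290,240:440],None,fx=4,fy=4,interpolation=cv2.INTER_CUBIC))
R=down(np.pi/2+.06)
for p in([480,200,300],[530,0,300],[650,-180,300],[630,-181,230]): print(delta(st,R,p))
```

```text
6.6 [434.6 292.3 263.8] [[0.017, 0.502, -0.864], [1.0, 0.005, 0.022], [0.015, -0.865, -0.502]] 0.12366131455912942 [-0.42116183  0.35513701 -3.97246604] [ 1.29 -0.54 -0.59  0.51 -1.38 -1.38]
([0.5265, -0.079, -0.0052], [-9.097, -0.892, -5.944])
([0.5265, -0.079, -0.0052], [-29.008, 1.522, -10.709])
([0.5265, -0.079, -0.0052], [-46.803, 7.462, -21.482])
([0.5265, -0.079, -0.0052], [-47.044, 12.51, -16.24])
```

View pics/w7c.png

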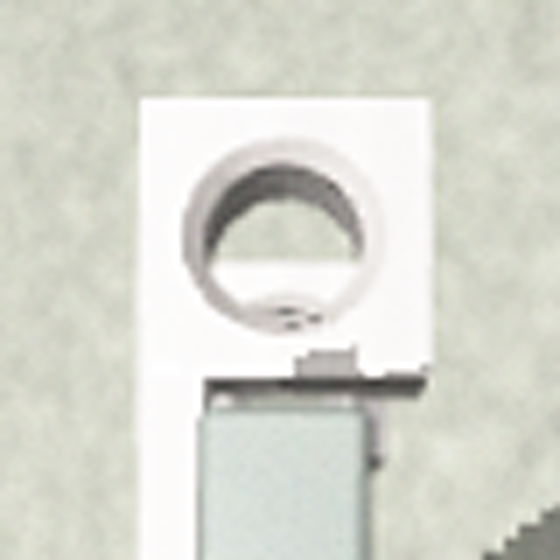

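View pics/s7.png

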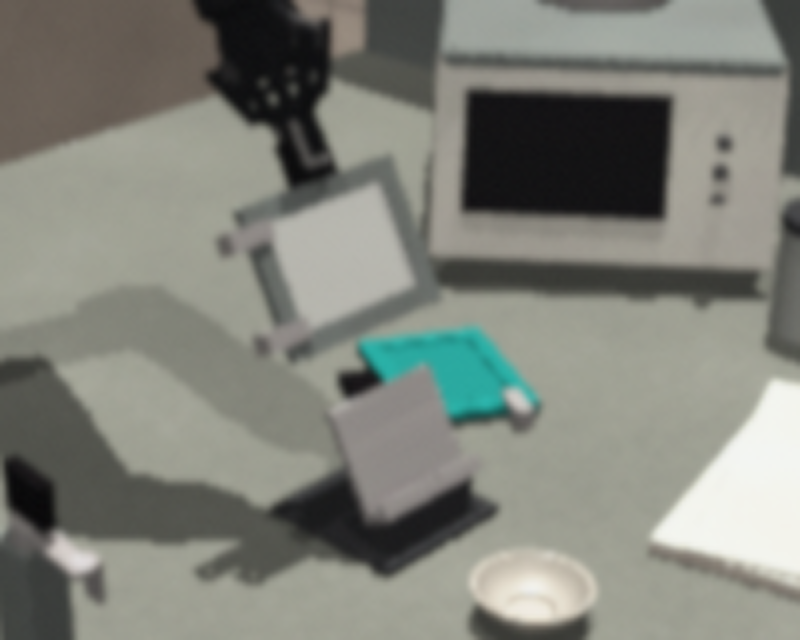

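Run:
```python
from h import *
import pickle
np.set_printoptions(precision=2,suppress=True)
st,c=pickle.load(open("w7.pkl","rb"))
I=dict(position=[0,0,0],eef_rot=np.eye(3))
def ony(uv,y):
    o,d=wray(c,I,uv); return o+d*(y-o[1])/d[1]
for y in(16,20,24):
    h=ony((320.4,83.6),y); print(h, "lower hole pred px",wproj(c,I,h+[0,76,0]),"crop",(wproj(c,I,h+[0,76,0])-[280,50])*7)
R=down(np.pi/2+.06)
for p in([500,220,330],[620,100,330],[630,-60,330],[620,-181,330]): print(delta(st,R,p))
```

```text
[-92.35  16.    -0.94] lower hole pred px [320.08 103.99] crop [280.57 377.92]
[-93.04  20.    -0.93] lower hole pred px [320.09 103.64] crop [280.6  375.51]
[-93.74  24.    -0.92] lower hole pred px [320.09 103.31] crop [280.64 373.18]
([0.5265, -0.079, -0.0052], [-7.018, -2.472, -9.135])
([0.5265, -0.079, -0.0052], [-18.814, 3.498, -19.775])
([0.5265, -0.079, -0.0052], [-34.793, 3.922, -20.994])
([0.5265, -0.079, -0.0052], [-46.907, 3.361, -20.398])
```

Emit:
{"method": "send_rows", "body": {"deltas": [[[0.1,0,0,-3,-2.5,-4,255],[0.2,-0.04,0,-7,-2.5,-9,255],[0.3,-0.08,0,-10,-1,-12,255],[0.4,-0.08,0,-13,1,-15,255],[0.5,-0.08,0,-16,2.5,-17.5,255],[0.526,-0.08,-0.005,-19,3.5,-19.8,255],[0.526,-0.08,-0.005,-22,3.6,-20,255],[0.526,-0.08,-0.005,-25,3.7,-20.4,255],[0.526,-0.08,-0.005,-28,3.8,-20.7,255],[0.526,-0.08,-0.005,-31,3.9,-20.9,255],[0.526,-0.08,-0.005,-35,3.9,-21,255],[0.526,-0.08,-0.005,-38,3.8,-20.9,255],[0.526,-0.08,-0.005,-41,3.6,-20.7,255],[0.526,-0.08,-0.005,-44,3.5,-20.5,255],[0.526,-0.08,-0.005,-46.9,3.4,-20.4,255],[0.526,-0.08,-0.005,-46.9,3.4,-20.4,255],[0.526,-0.08,-0.005,-46.9,3.4,-20.4,255],[0.526,-0.08,-0.005,-46.9,3.4,-20.4,255],[0.526,-0.08,-0.005,-46.9,3.4,-20.4,255]]]}}

```text
time: 8.28
position: [620.3, -180.9, 329.1]
eef_rot: [[-0.061, -0.001, -0.998], [0.998, -0.001, -0.061], [-0.001, -1.0, 0.001]]
wrist_force: [0.3, 0.4, -2.6]
opening: 0.121
```

```bash
cat > look.py <<'E'
from bench import bot
from h import *
import pickle,sys
n=sys.argv[1]; np.set_printoptions(precision=3,suppress=True)
st=bot.read_state(); print(st["time"],np.round(st["position"],1),np.round(st["eef_rot"],3).tolist(),round(st["opening"],3),st["wrist_force"],np.abs(st["joint_vel"]).max())
c=bot.capture("wrist"); im=c["pixels"]; cv2.imwrite(f"pics/{n}.png",im); pickle.dump((st,c),open(n+".pkl","wb"))
if len(sys.argv)>2:
    x,y,w,h,f=map(float,sys.argv[2:7]); x,y,w,h=map(int,(x,y,w,h))
    cv2.imwrite(f"pics/{n}c.png",cv2.resize(im[y:y+h,x:x+w],None,fx=f,fy=f,interpolation=cv2.INTER_CUBIC))
E
python3 look.py w8
```

```text
8.2833 [ 620.3 -180.9  329.1] [[-0.061, -0.001, -0.998], [0.998, -0.001, -0.061], [-0.001, -1.0, 0.001]] 0.121 [ 0.261  0.398 -2.634] 0.011285316312712535
```

View pics/w8.png

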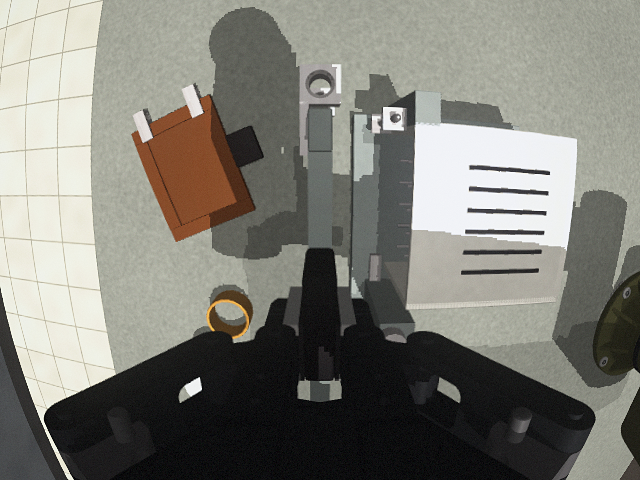

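Emit:
{"method": "send_rows", "body": {"deltas": [[[0,0,0,0,3,0,255],[0,0,0,0,6,0,255],[0,0,0,0,9,0,255],[0,0,0,0,12,0,255],[0,0,0,0,13.9,0,255],[0,0,0,0,13.9,0,255],[0,0,0,0,13.9,0,255],[0,0,0,0,13.9,0,255],[0,0,0,0,13.9,0,255]]]}}

```text
time: 9.08
position: [621.4, -180.8, 193.3]
eef_rot: [[-0.062, 0.004, -0.998], [0.998, -0.002, -0.062], [-0.003, -1.0, -0.004]]
wrist_force: [0.3, -0.2, -2.9]
opening: 0.119
```

```bash
python3 look.py w9 290 50 200 110 4
python3 - <<'E'
from bench import bot
import cv2
s=bot.capture("scene")["pixels"]; cv2.imwrite("pics/s9.png",cv2.resize(s[190:370,120:320],None,fx=4,fy=3.3,interpolation=cv2.INTER_CUBIC))
E
```

```text
9.0833 [ 621.4 -180.8  193.3] [[-0.062, 0.004, -0.998], [0.998, -0.002, -0.062], [-0.003, -1.0, -0.004]] 0.119 [ 0.252 -0.246 -2.924] 0.0065850344573140495
```

View pics/w9c.png

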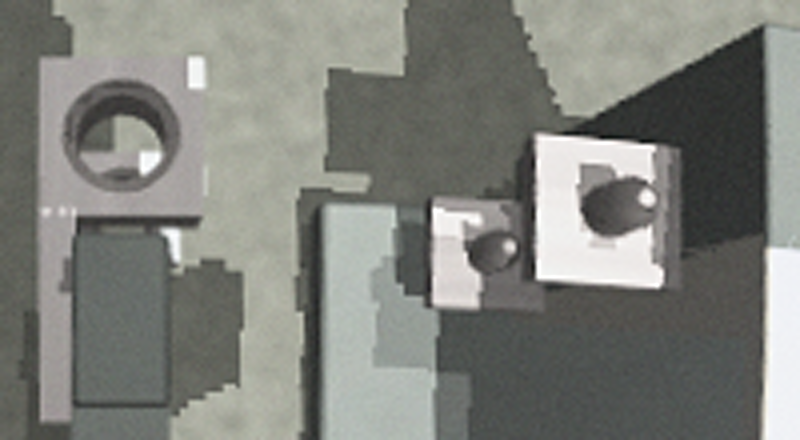

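View pics/s9.png

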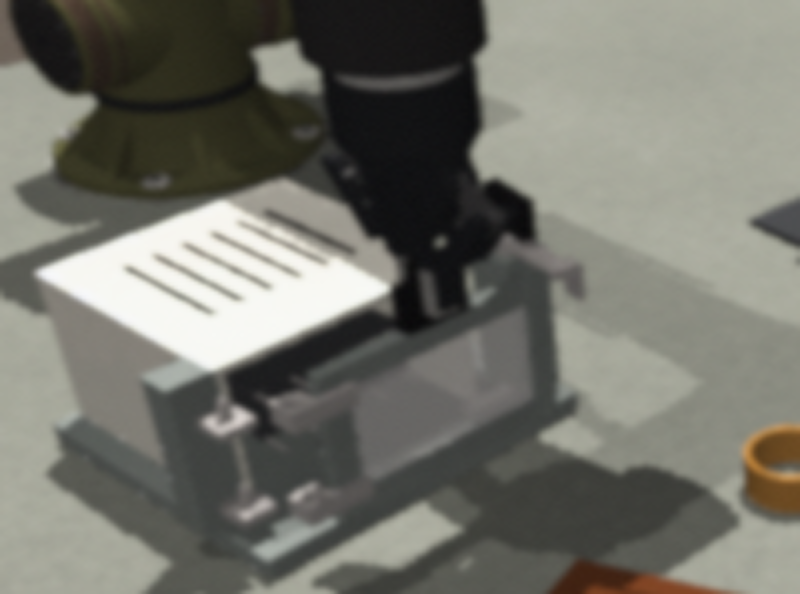

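Run:
```python
from h import *
import pickle
np.set_printoptions(precision=2,suppress=True)
st,c=pickle.load(open("w9.pkl","rb"))
P=lambda x,y:(290+x/4,50+y/4)
print("pin tip",wonz(c,st,P(645,199),138),"foot",wonz(c,st,P(603,207),121))
print("br front",wonz(c,st,P(534,133),120),wonz(c,st,P(536,283),120))
print("lo tip",wonz(c,st,P(508,247),62),"lo br front",wonz(c,st,P(431,197),44),wonz(c,st,P(431,306),44))
I=dict(position=[0,0,0],eef_rot=np.eye(3))
o,d=wray(c,I,P(122.5,136))
E=np.array(st["eef_rot"])
for y in(17,20,23):
    h=o+d*(y-o[1])/d[1]; print("hole tool",h,"world",E@h+st["position"])
```

```text
pin tip [ 556.66 -279.08  138.  ] foot [ 557.29 -279.76  121.  ]
br front [ 568.36 -289.73  120.  ] [ 566.63 -267.01  120.  ]
lo tip [ 556.62 -278.99   62.  ] lo br front [ 568.35 -289.44   44.  ] [ 566.89 -267.52   44.  ]
hole tool [-92.6   17.    -0.77] world [ 627.92 -273.22  176.57]
hole tool [-93.12  20.    -0.76] world [ 627.95 -273.74  173.57]
hole tool [-93.63  23.    -0.75] world [ 627.99 -274.26  170.57]
```

Emit:
{"method": "send_rows", "body": {"deltas": [[[0,0,0,-0.13,0.5,1.5,255],[0,0,0,-0.13,0.5,3,255],[0,0,0,-0.13,0.5,4.5,255],[0,0,0,-0.13,0.5,6,255],[0,0,0,-0.13,0.5,6,255],[0,0,0,-0.13,0.5,6,255],[0,0,0,-0.13,0.5,6,255],[0,0,0,-0.13,0.5,6,255]]]}}

```text
time: 9.85
position: [561.9, -185.5, 187.5]
eef_rot: [[-0.062, 0.003, -0.998], [0.998, -0.002, -0.062], [-0.002, -1.0, -0.003]]
wrist_force: [0.8, 1.6, -1.8]
opening: 0.121
```

```bash
python3 look.py w10 290 50 130 100 6
```

```text
9.85 [ 561.9 -185.5  187.5] [[-0.062, 0.003, -0.998], [0.998, -0.002, -0.062], [-0.002, -1.0, -0.003]] 0.121 [ 0.845  1.599 -1.814] 0.005535706101300373
```

View pics/w10c.png

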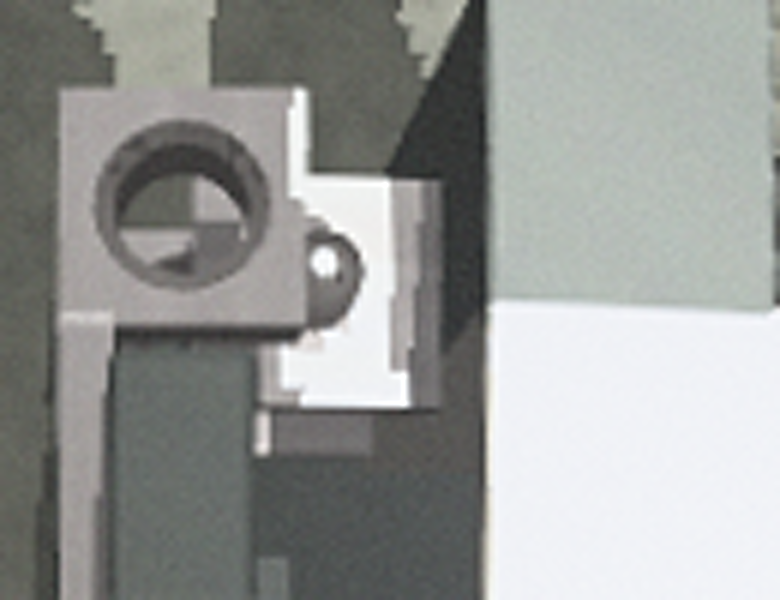

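View pics/w10.png

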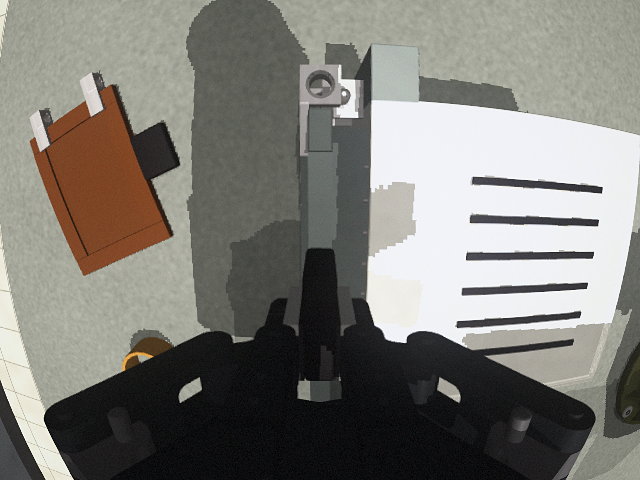

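Run:
```python
from h import *
import pickle
np.set_printoptions(precision=2,suppress=True)
st,c=pickle.load(open("w10.pkl","rb"))
P=lambda x,y:(290+x/6,50+y/6)
I=dict(position=[0,0,0],eef_rot=np.eye(3))
def ony(uv,y):
    o,d=wray(c,I,uv); return o+d*(y-o[1])/d[1]
print("hole",ony(P(182.5,205),18),ony(P(182.5,205),20),ony(P(182.5,205),22)); 
for z in (136,138,140): print("pin",ony(P(329,263),st["position"][2]-z))
print("br back right/near",wonz(c,st,P(405,408),120),wonz(c,st,P(440,408),112))
# door top edge orientation in tool frame (door z=120 -> y~6): left frame edge
print("world pin",wonz(c,st,P(329,263),138))
g=cv2.cvtColor(c["pixels"],cv2.COLOR_BGR2GRAY).astype(float)
L=[];
for r in range(160,240,4):
    row=cv2.GaussianBlur(g[r:r+1,290:350],(3,1),0)[0]; dd=np.diff(row); L.append((r,290.5+np.argmin(dd[:25]),290.5+25+np.argmin(dd[25:50]),290.5+25+np.argmax(dd[25:50])))
print(np.array(L)[::3])
# roof edge
W=[]
for r in range(110,300,5):
    row=cv2.GaussianBlur(g[r:r+1,345:400],(5,1),0)[0]; W.append(wonz(c,st,(345.5+np.argmax(np.diff(row)),r),152))
W=np.array(W); f=np.polyfit(W[:,1],W[:,0],1)
for _ in range(3):
    ok=abs(W[:,0]-np.polyval(f,W[:,1]))<1.5; f=np.polyfit(W[ok,1],W[ok,0],1)
print("roof edge slope",f,ok.sum())
```

```text
hole [-92.7   18.    -0.85] [-93.04  20.    -0.85] [-93.39  22.    -0.84]
pin [-93.38  51.49  11.82]
pin [-93.09  49.49  11.69]
pin [-92.8   47.49  11.55]
br back right/near [ 547.15 -268.67  120.  ] [ 543.01 -269.67  112.  ]
world pin [ 556.1  -279.26  138.  ]
[[160.  296.5 336.5 324.5]
 [172.  295.5 335.5 338.5]
 [184.  298.5 336.5 339.5]
 [196.  298.5 336.5 332.5]
 [208.  297.5 337.5 332.5]
 [220.  299.5 336.5 324.5]
 [232.  291.5 335.5 330.5]]
roof edge slope [ -0.06 527.06] 38
```

Emit:
{"method": "send_rows", "body": {"deltas": [[[0,0,0,0,0,0.7,255],[0,0,0,0,0,1.25,255],[0,0,0,0,0,1.25,255],[0,0,0,0,0,1.25,255],[0,0,0,0,0,1.25,255],[0,0,0,0,0,1.25,255]]]}}

```text
time: 10.4
position: [549.4, -186.2, 187.2]
eef_rot: [[-0.062, 0.003, -0.998], [0.998, -0.001, -0.062], [-0.002, -1.0, -0.003]]
wrist_force: [-0.7, 1.9, -3.1]
opening: 0.122
```

```bash
python3 look.py w11 285 50 80 80 7
```

```text
10.4 [ 549.4 -186.2  187.2] [[-0.062, 0.003, -0.998], [0.998, -0.001, -0.062], [-0.002, -1.0, -0.003]] 0.122 [-0.667  1.885 -3.131] 0.0021359748871045705
```

View pics/w11c.png

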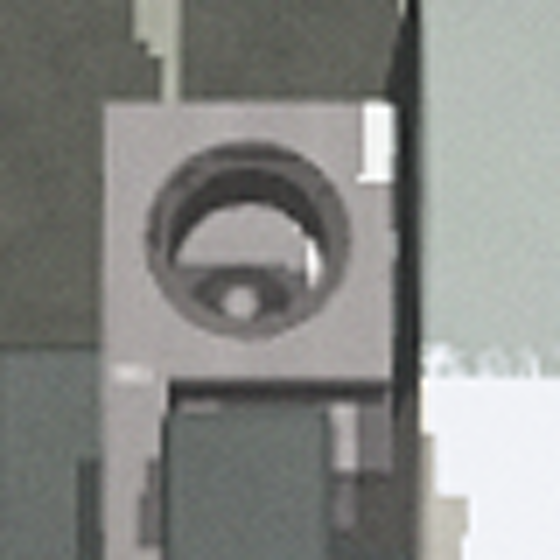

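Run:
```python
from h import *
import pickle
np.set_printoptions(precision=2,suppress=True)
st,c=pickle.load(open("w11.pkl","rb"))
P=lambda x,y:(285+x/7,50+y/7)
I=dict(position=[0,0,0],eef_rot=np.eye(3))
def ony(uv,y):
    o,d=wray(c,I,uv); return o+d*(y-o[1])/d[1]
E=np.array(st["eef_rot"])
print("hole",ony(P(247.5,239),18),ony(P(247.5,239),21)); 
print("pin",ony(P(242,300),49.2),ony(P(242,295),49.2),ony(P(242,305),49.2))
```

```text
hole [-92.71  18.    -0.88] [-93.23  21.    -0.87]
pin [-93.44  49.2   -1.2 ] [-93.81  49.2   -1.2 ] [-93.06  49.2   -1.2 ]
```

Emit:
{"method": "send_rows", "body": {"deltas": [[[0,0,0,-0.03,0.3,-0.03,255],[0,0,0,-0.03,0.6,-0.03,255],[0,0,0,-0.03,0.9,-0.03,255],[0,0,0,-0.03,1.2,-0.03,255],[0,0,0,-0.03,1.5,-0.03,255],[0,0,0,-0.03,1.7,-0.03,255],[0,0,0,-0.03,1.7,-0.03,255],[0,0,0,-0.03,1.7,-0.03,255]]]}}

```text
time: 11.12
position: [550.1, -186.3, 171.5]
eef_rot: [[-0.062, 0.005, -0.998], [0.998, -0.002, -0.062], [-0.002, -1.0, -0.004]]
wrist_force: [-1.8, 5.9, 3.4]
opening: 0.117
```

```bash
python3 look.py w12 285 50 80 80 7
```

```text
11.1167 [ 550.1 -186.3  171.5] [[-0.062, 0.005, -0.998], [0.998, -0.002, -0.062], [-0.002, -1.0, -0.004]] 0.117 [-1.769  5.862  3.434] 0.0017474471716837812
```

View pics/w12c.png

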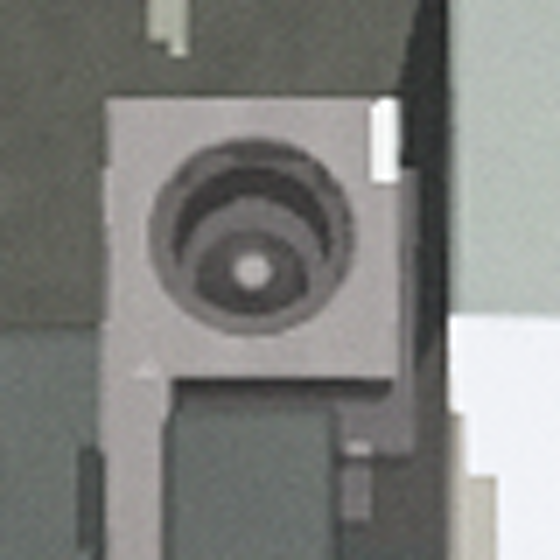

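Emit:
{"method": "send_rows", "body": {"deltas": [[[0,0,0,0.06,0.2,0.02,255],[0,0,0,0.06,0.4,0.02,255],[0,0,0,0.06,0.6,0.02,255],[0,0,0,0.06,0.8,0.02,255],[0,0,0,0.06,0.9,0.02,255],[0,0,0,0.06,0.9,0.02,255]]]}}

```text
time: 11.67
position: [551.8, -185.3, 170.0]
eef_rot: [[-0.063, 0.014, -0.998], [0.998, -0.004, -0.063], [-0.005, -1.0, -0.013]]
wrist_force: [-5.5, 14.5, 25.1]
opening: 0.122
```

```bash
python3 look.py w13 285 50 80 80 7
```

```text
11.6667 [ 551.8 -185.3  170. ] [[-0.063, 0.014, -0.998], [0.998, -0.004, -0.063], [-0.005, -1.0, -0.013]] 0.122 [-5.492 14.543 25.089] 0.0012720271316826602
```

View pics/w13c.png

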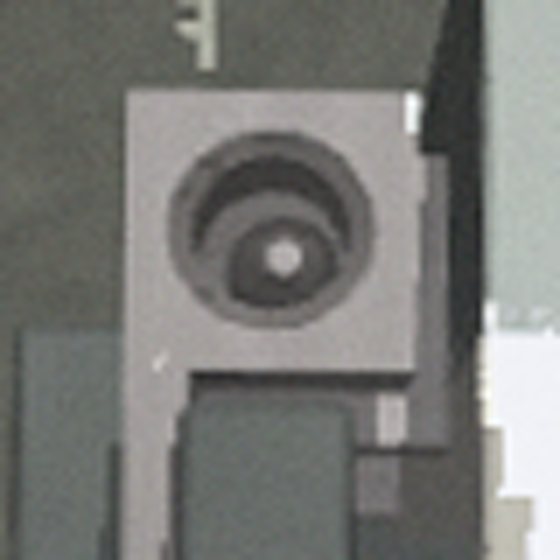

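Run:
```python
from bench import bot
from h import *
st=bot.read_state(); print(st["ft_torque"],st["wrist_force"])
s=bot.capture("scene")["pixels"]; cv2.imwrite("pics/s13.png",cv2.resize(s[250:370,120:280],None,fx=5,fy=5,interpolation=cv2.INTER_CUBIC))
```

```text
[ 4.2558556   2.90159689 -0.48345516] [-6.83873255 15.25201335 26.02377462]
```

View pics/s13.png

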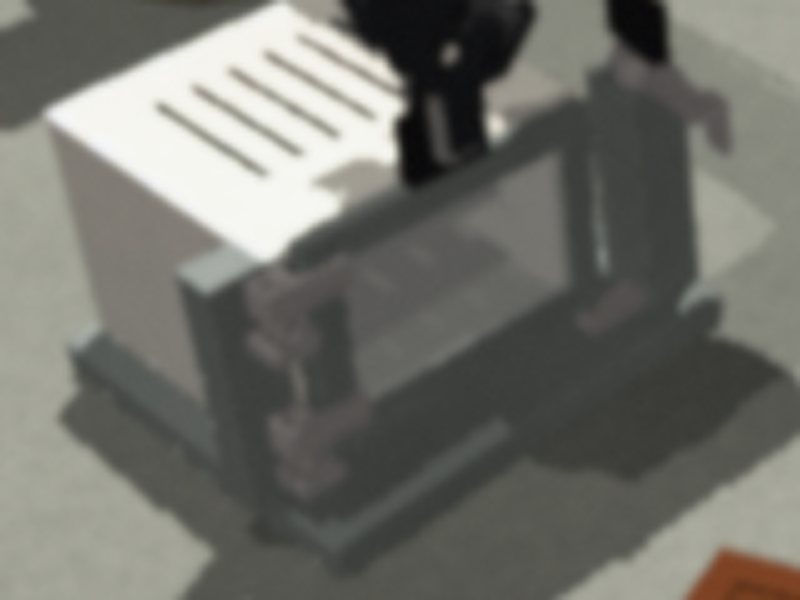

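View pics/w13.png

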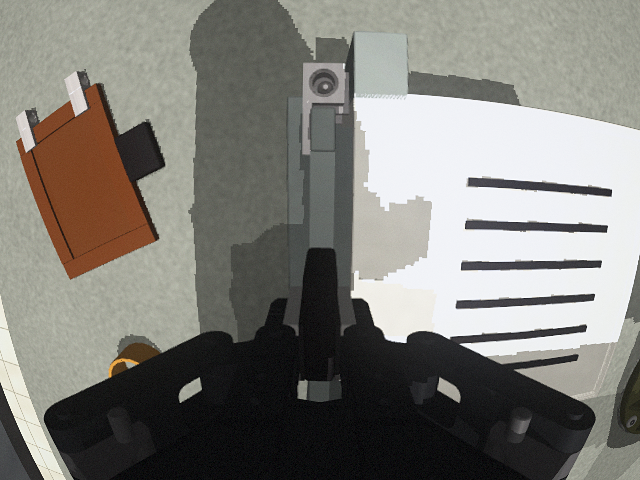

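Run:
```python
from h import *
import pickle
np.set_printoptions(precision=2,suppress=True)
P=lambda x,y:(285+x/7,50+y/7)
I=dict(position=[0,0,0],eef_rot=np.eye(3))
for n,h,p in(("w12",(252,235),(252,269)),("w13",(271,228),(285,258))):
    st,c=pickle.load(open(n+".pkl","rb"))
    def won(uv,z):
        return wonz(c,st,uv,z)
    dz=st["position"][2]
    print(n,"hole world",won(P(*h),dz-20),"pin",won(P(*p),138), "rows hole radius", )
    print("  if hole top z +-3:",won(P(*h),dz-17),won(P(*h),dz-23))
```

```text
w12 hole world [ 556.58 -279.42  151.52] pin [ 556.58 -279.41  138.  ] rows hole radius
  if hole top z +-3: [ 556.55 -278.9   154.52] [ 556.61 -279.95  148.52]
w13 hole world [ 557.41 -279.12  150.04] pin [ 556.51 -279.27  138.  ] rows hole radius
  if hole top z +-3: [ 557.37 -278.58  153.04] [ 557.45 -279.66  147.04]
```

Run:
```python
from bench import bot
from h import *
st=bot.read_state()
print(delta(st,down(np.pi/2+.062),[549.6,-186.2,187]))
```

```text
([0.0134, 0.0015, -0.0047], [-0.079, -1.696, 0.197])
```

Emit:
{"method": "send_rows", "body": {"deltas": [[[0.005,0,0,0,-0.6,0,255],[0.013,0.001,-0.005,-0.05,-1.2,0.1,255],[0.013,0.001,-0.005,-0.08,-1.7,0.2,255],[0.013,0.001,-0.005,-0.08,-1.7,0.2,255],[0.013,0.001,-0.005,-0.08,-1.7,0.2,255],[0.013,0.001,-0.005,-0.08,-1.7,0.2,255]]]}}

```text
time: 12.27
position: [549.2, -186.4, 185.8]
eef_rot: [[-0.062, -0.001, -0.998], [0.998, 0.001, -0.062], [0.001, -1.0, 0.001]]
wrist_force: [-0.4, 0.7, -2.9]
opening: 0.119
```

```bash
python3 look.py w14
python3 - <<'E'
import cv2,numpy as np
L=[]
for n,y in(("w7",60),("w9",62),("w11",60),("w14",60)):
    im=cv2.imread(f"pics/{n}.png")[y:y+50,297:347]
    L.append(cv2.resize(cv2.convertScaleAbs(im,alpha=1.2),None,fx=8,fy=6*8/6,interpolation=cv2.INTER_NEAREST)[:300])
cv2.imwrite("pics/holes.png",np.vstack([np.hstack(L[:2]),np.hstack(L[2:])]))
E
```

```text
12.2667 [ 549.2 -186.4  185.8] [[-0.062, -0.001, -0.998], [0.998, 0.001, -0.062], [0.001, -1.0, 0.001]] 0.119 [-0.402  0.651 -2.864] 0.0031107721083919156
```

View pics/holes.png

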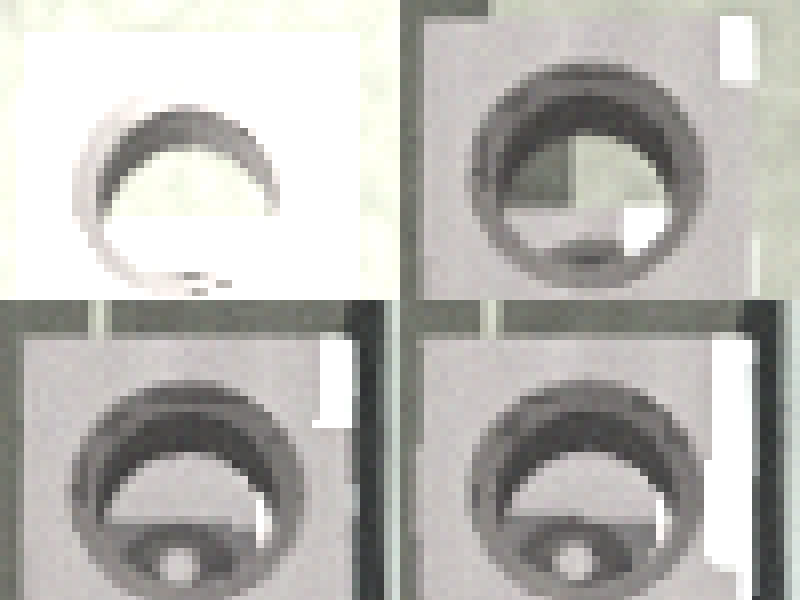

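Run:
```python
from h import *
import pickle
np.set_printoptions(precision=2,suppress=True)
st,c=pickle.load(open("w9.pkl","rb"))
I=dict(position=[0,0,0],eef_rot=np.eye(3))
def ony(uv,y):
    o,d=wray(c,I,uv); return o+d*(y-o[1])/d[1]
for y in(18,20,22):
  print(y,"upper: hole",ony((320.55,84),y),"-y edge",ony((320,64.1),y),"+y edge",ony((320,104.0),y))
  print("   lower -y edge",ony((319,88.0),y+76),"hole rim",ony((320,91.8),y+76))
```

```text
18 upper: hole [-92.77  18.    -0.8 ] -y edge [-101.75   18.     -1.03] +y edge [-83.92  18.    -1.03]
   lower -y edge [-103.21   94.     -1.54] hole rim [-100.73   94.     -0.92]
20 upper: hole [-93.12  20.    -0.79] -y edge [-102.21   20.     -1.03] +y edge [-84.15  20.    -1.03]
   lower -y edge [-103.54   96.     -1.55] hole rim [-101.03   96.     -0.91]
22 upper: hole [-93.46  22.    -0.79] -y edge [-102.66   22.     -1.03] +y edge [-84.39  22.    -1.02]
   lower -y edge [-103.86   98.     -1.55] hole rim [-101.33   98.     -0.91]
```

Emit:
{"method": "send_rows", "body": {"deltas": [[[0,0,-0.01,-0.02,-0.1,0,255],[0,0,-0.018,-0.05,-0.16,0,255],[0,0,-0.018,-0.05,-0.16,0,255],[0,0,-0.018,-0.05,-0.16,0,255],[0,0,-0.018,-0.05,-0.16,0,255]]]}}

```text
time: 12.73
position: [549.3, -187.1, 187.5]
eef_rot: [[-0.062, -0.002, -0.998], [0.998, 0.018, -0.062], [0.018, -1.0, 0.001]]
wrist_force: [-0.3, -0.2, -3.3]
opening: 0.119
```

```bash
python3 look.py w15 285 50 80 80 7
```

```text
12.7333 [ 549.3 -187.1  187.5] [[-0.062, -0.002, -0.998], [0.998, 0.018, -0.062], [0.018, -1.0, 0.001]] 0.119 [-0.272 -0.25  -3.321] 0.004317327032353354
```

View pics/w15c.png

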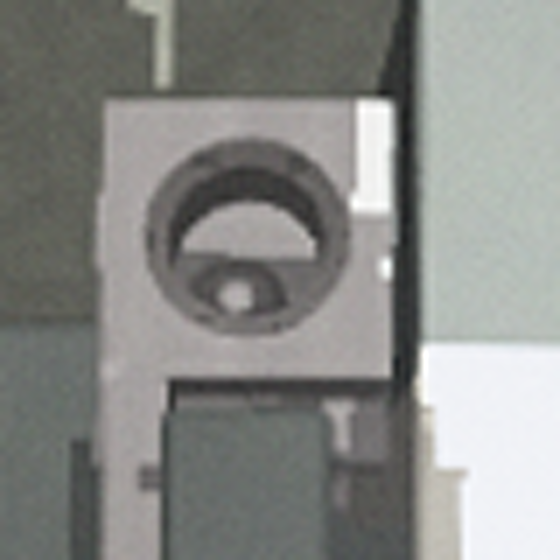

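Run:
```python
from h import *
import pickle
np.set_printoptions(precision=2,suppress=True)
P=lambda x,y:(285+x/7,50+y/7)
I=dict(position=[0,0,0],eef_rot=np.eye(3))
st,c=pickle.load(open("w15.pkl","rb"))
o,d=wray(c,I,P(248.5,236.5)); h=o+d*(20-o[1])/d[1]; E=np.array(st["eef_rot"])
print(h,E@h+st["position"],"pin",wonz(c,st,P(238,292),138),wonz(c,st,P(238,296),138))
```

```text
[-93.2   20.    -0.81] [ 555.77 -279.68  165.75] pin [ 556.42 -279.73  138.  ] [ 556.4  -279.43  138.  ]
```

Emit:
{"method": "send_rows", "body": {"deltas": [[[0,0,0,0,0.3,-0.06,255],[0,0,0,-0.01,0.7,-0.06,255],[0,0,0,-0.02,1.1,-0.06,255],[0,0,0,-0.02,1.4,-0.06,255],[0,0,0,-0.03,1.7,-0.06,255],[0,0,0,-0.03,1.9,-0.06,255],[0,0,0,-0.03,1.9,-0.06,255],[0,0,0,-0.03,1.9,-0.06,255]]]}}

```text
time: 13.45
position: [549.8, -186.9, 168.4]
eef_rot: [[-0.062, -0.003, -0.998], [0.998, 0.018, -0.062], [0.018, -1.0, 0.002]]
wrist_force: [0.4, 1.4, -2.7]
opening: 0.122
```

```bash
python3 look.py w16 285 50 80 80 7
```

```text
13.45 [ 549.8 -186.9  168.4] [[-0.062, -0.003, -0.998], [0.998, 0.018, -0.062], [0.018, -1.0, 0.002]] 0.122 [ 0.431  1.432 -2.701] 0.008592752040767978
```

View pics/w16c.png

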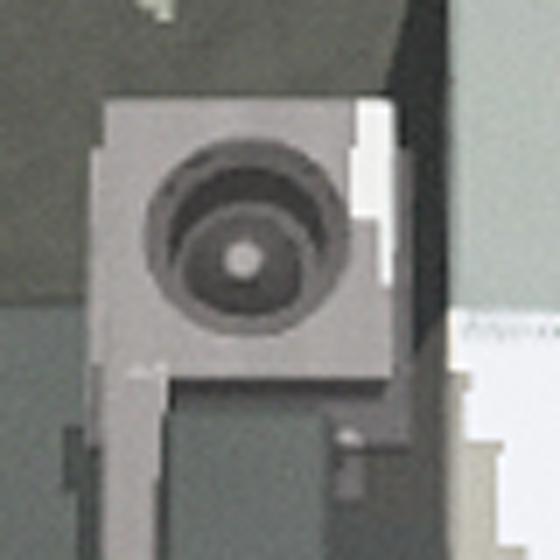

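Emit:
{"method": "send_rows", "body": {"deltas": [[[0,0,0,0,0.2,0,255],[0,0,0,-0.01,0.4,0,255],[0,0,0,-0.01,0.6,0,255],[0,0,0,-0.01,0.8,0,255],[0,0,0,-0.02,0.9,0,255],[0,0,0,-0.02,0.9,0,255],[0,0,0,-0.02,0.9,0,255]]]}}

```text
time: 14.08
position: [549.9, -187.0, 159.7]
eef_rot: [[-0.062, -0.002, -0.998], [0.998, 0.018, -0.062], [0.018, -1.0, 0.001]]
wrist_force: [0.2, -0.4, -2.6]
opening: 0.121
```

```bash
python3 look.py w17 285 50 80 80 7
```

```text
14.0833 [ 549.9 -187.   159.7] [[-0.062, -0.002, -0.998], [0.998, 0.018, -0.062], [0.018, -1.0, 0.001]] 0.121 [ 0.182 -0.403 -2.58 ] 0.0018246943651695601
```

View pics/w17c.png

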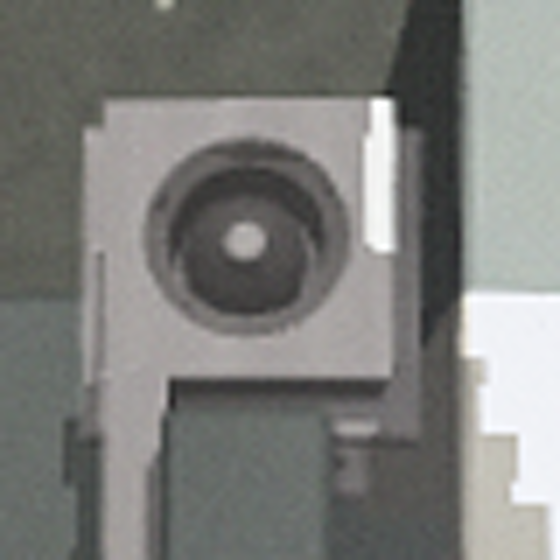

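Emit:
{"method": "send_rows", "body": {"deltas": [[[0,0,0,0,0.1,0,255],[0,0,0,0,0.2,0,255],[0,0,0,0,0.3,0,255],[0,0,0,0,0.3,0,255],[0,0,0,0,0.3,0,255]]]}}

```text
time: 14.55
position: [550.5, -186.8, 159.1]
eef_rot: [[-0.062, 0.001, -0.998], [0.998, 0.018, -0.062], [0.017, -1.0, -0.002]]
wrist_force: [-3.5, 4.4, 6.0]
opening: 0.125
```

```bash
python3 look.py w18 285 50 80 80 7
python3 - <<'E'
from bench import bot
from h import *
st=bot.read_state(); print(st["ft_torque"])
c=bot.capture("scene");s=c["pixels"]; cv2.imwrite("pics/s18.png",cv2.resize(s[250:370,120:280],None,fx=5,fy=5,interpolation=cv2.INTER_CUBIC))
o=np.array([556.5-5.6,-279.3+91.8,0]); Rc=Rz(.062)
for n,p in(("lowpinfoot front edge",(11,-92,44)),("up br",(11,-92,120)),("kn up lower front",(9,-92,120)),("door corner low free",(5,80,30)),("door corner top free",(5,80,150)),("door low hinge",(5,-80,30)),("door top hinge",(5,-80,150))):
    uv=proj(c,o+Rc@np.array(p)); print(n,uv,(uv-[120,250])*5)
E
```

```text
14.55 [ 550.5 -186.8  159.1] [[-0.062, 0.001, -0.998], [0.998, 0.018, -0.062], [0.017, -1.0, -0.002]] 0.125 [-3.51   4.443  6.02 ] 0.0014543015331212428
[ 1.26007799  0.96810589 -0.1765528 ]
lowpinfoot front edge [185.33577697 345.39567293] [326.67888487 476.97836464]
up br [180.01567999 319.32610576] [300.07839996 346.63052879]
kn up lower front [179.46554778 318.93961493] [297.32773889 344.69807464]
door corner low free [241.98311213 311.86347759] [609.91556063 309.31738793]
door corner top free [237.66989364 272.74525618] [588.3494682  113.72628091]
door low hinge [189.09769858 345.93034987] [345.4884929  479.65174937]
door top hinge [180.90306432 304.62460365] [304.51532162 273.12301824]
```

View pics/s18.png

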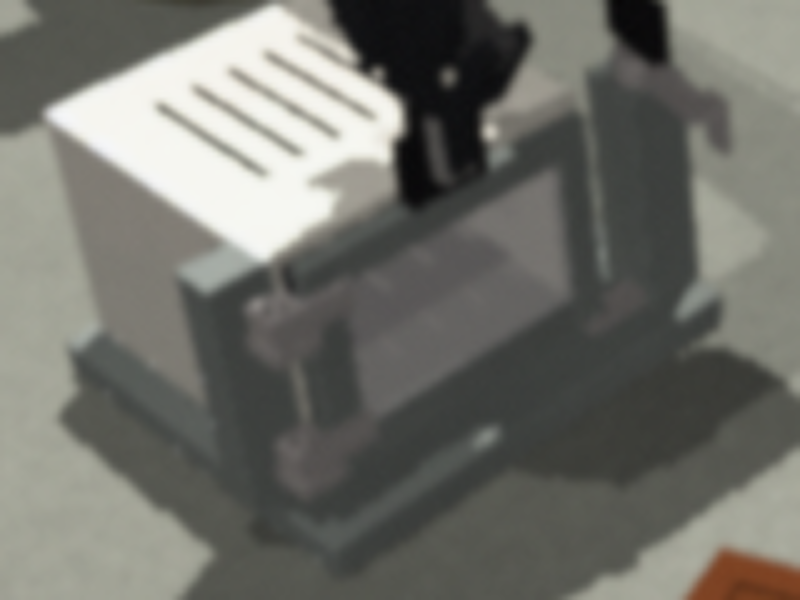

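View pics/w18c.png

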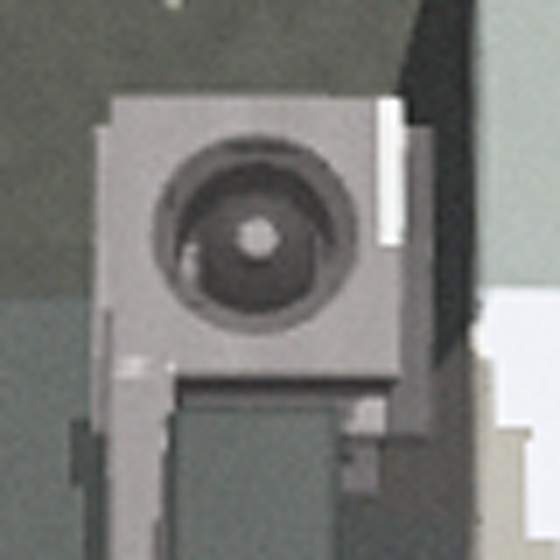

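Emit:
{"method": "send_rows", "body": {"deltas": [[[0,0,0,0.06,0,0.06,255],[0,0,0,0.06,0.2,0.06,255],[0,0,0,0.06,0.4,0.06,255],[0,0,0,0.06,0.4,0.06,255],[0,0,0,0.06,0.4,0.06,255]]]}}

```text
time: 15.07
position: [551.0, -186.6, 159.0]
eef_rot: [[-0.063, 0.006, -0.998], [0.998, 0.016, -0.063], [0.015, -1.0, -0.007]]
wrist_force: [-2.5, 3.9, 13.0]
opening: 0.123
```

Run:
```python
from bench import bot
from h import *
st=bot.read_state(); print(st["ft_torque"],st["wrist_force"])
c=bot.capture("scene");s=c["pixels"]
o=np.array([556.5-5.6,-279.3+91.8,0]); Rc=Rz(.062)
im=cv2.convertScaleAbs(cv2.resize(s[250:370,120:280],None,fx=5,fy=5,interpolation=cv2.INTER_CUBIC),alpha=2.2)
def d(p,col):
    uv=(proj(c,o+Rc@np.array(p,float))-[120,250])*5; cv2.circle(im,tuple(int(v) for v in uv+2),3,col,1)
for p in((5,80,30),(5,80,150),(5,-80,30),(5,-80,150)): d(p,(0,255,255))
for p in((12,103,150),(12,137,150),(-12,-95,152),(11,-81,120),(11,-103,120),(11,-81,44),(11,-103,44),(12,103,0)): d(p,(0,0,255))
cv2.imwrite("pics/s19.png",im)
```

```text
[ 1.09276666  1.10166603 -0.1132029 ] [-2.45089509  3.91220778 13.00241305]
```

View pics/s19.png

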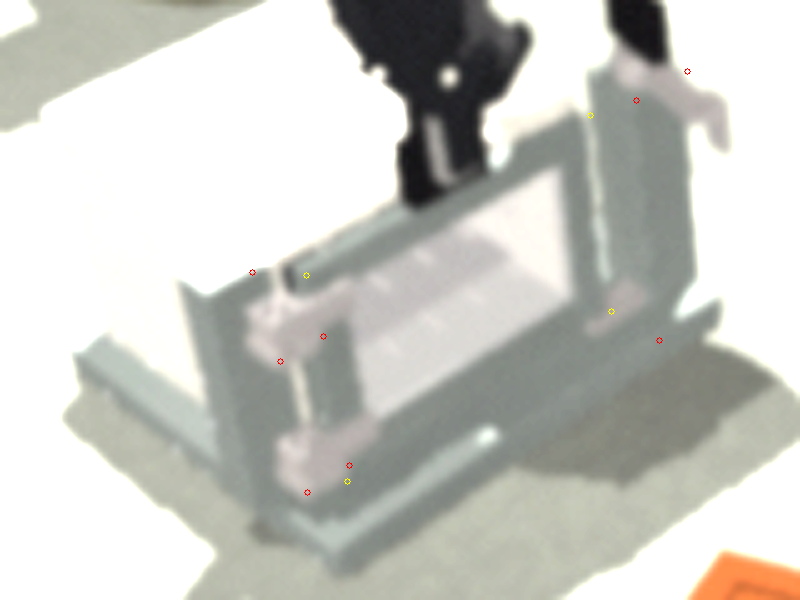

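Emit:
{"method": "send_rows", "body": {"deltas": [[[0,0,-0.012,0,0.2,0.05,255],[0,0,-0.012,0,0.2,0.05,255],[0,0,0.012,0,0.2,0.05,255],[0,0,0.012,0,0.2,0.05,255],[0,0,0,0.05,0.2,0,255],[0,0,0,-0.05,0.2,0,255],[0,0,0,0,0.2,0,255],[0,0,0,0,0.2,0,255]]]}}

```text
time: 15.78
position: [551.2, -186.6, 159.0]
eef_rot: [[-0.063, 0.008, -0.998], [0.998, 0.015, -0.063], [0.014, -1.0, -0.009]]
wrist_force: [-2.4, 4.2, 8.9]
opening: 0.122
```

```bash
python3 look.py w20 285 50 80 80 7
```

```text
15.7833 [ 551.2 -186.6  159. ] [[-0.063, 0.008, -0.998], [0.998, 0.015, -0.063], [0.014, -1.0, -0.009]] 0.122 [-2.449  4.154  8.903] 0.002212922649582125
```

View pics/w20c.png

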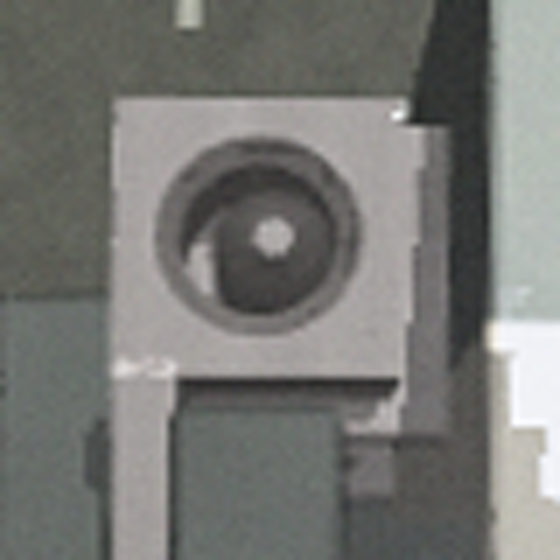

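Run:
```python
from bench import bot
from h import *
import pickle
st=bot.read_state(); w,_=pickle.load(open("w17.pkl","rb")); U,_,V=np.linalg.svd(np.array(w["eef_rot"]))
print(delta(st,U@V,[549.9,-186.9,158.0]))
```

```text
([0.0097, 0.0011, -0.0038], [-0.024, 0.105, 0.139])
```

Emit:
{"method": "send_rows", "body": {"deltas": [[[0.01,0,-0.004,-0.02,0,0.14,255],[0.01,0,-0.004,-0.02,0.1,0.14,255],[0.01,0,-0.004,-0.02,0.1,0.14,255],[0.01,0,-0.004,-0.02,0.1,0.14,255]]]}}

```text
time: 16.17
position: [550.3, -186.8, 159.2]
eef_rot: [[-0.063, -0.001, -0.998], [0.998, 0.018, -0.063], [0.018, -1.0, -0.0]]
wrist_force: [-1.1, 3.7, 5.6]
opening: 0.12
```

```bash
python3 look.py w21 285 50 80 80 7
```

```text
16.1667 [ 550.3 -186.8  159.2] [[-0.063, -0.001, -0.998], [0.998, 0.018, -0.063], [0.018, -1.0, -0.0]] 0.12 [-1.078  3.719  5.643] 0.002428935191672323
```

View pics/w21c.png

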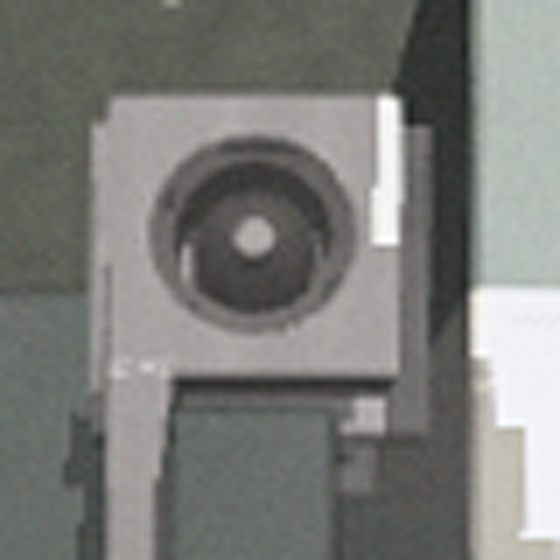

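Emit:
{"method": "send_rows", "body": {"deltas": [[[0,0,0,0,0,0,230],[0,0,0,0,0,0,200],[0,0,0,0,0,0,180],[0,0,0,0,0,0,170],[0,0,0,0,0,0,170],[0,0,0,0,0,0,170]]]}}

```text
time: 16.72
position: [550.2, -186.9, 159.0]
eef_rot: [[-0.063, -0.001, -0.998], [0.998, 0.018, -0.063], [0.018, -1.0, 0.0]]
wrist_force: [-0.5, -0.2, -0.1]
opening: 0.334
```

```bash
python3 look.py w22 285 50 80 80 7
```

```text
16.7167 [ 550.2 -186.9  159. ] [[-0.063, -0.001, -0.998], [0.998, 0.018, -0.063], [0.018, -1.0, 0.0]] 0.334 [-0.514 -0.197 -0.074] 0.0019193541478862994
```

View pics/w22.png

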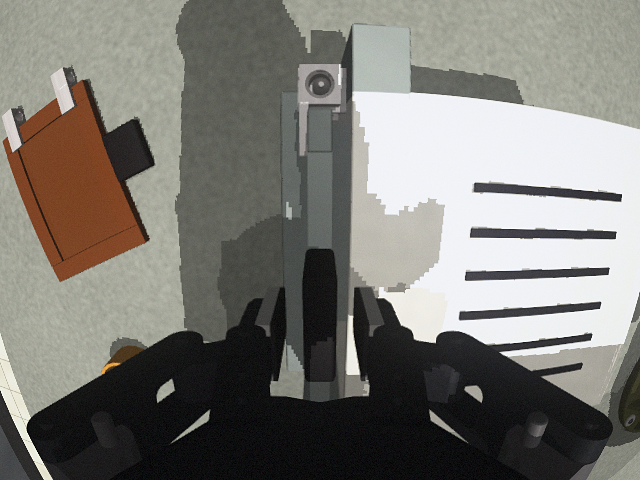

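View pics/w22c.png

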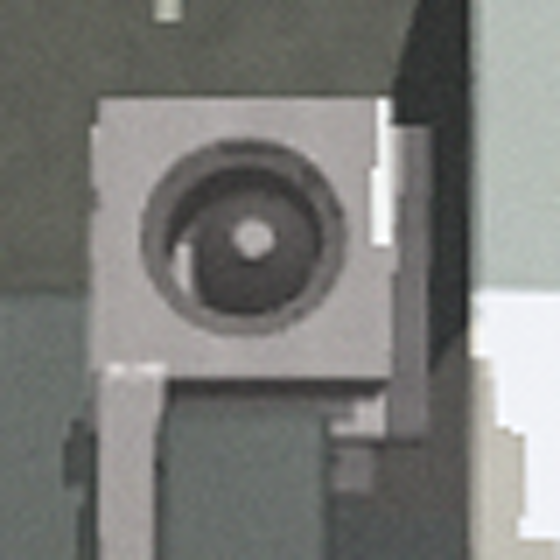

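Emit:
{"method": "send_rows", "body": {"deltas": [[[0,0,0,0.01,-0.6,0,170],[0,0,0,0.02,-1.5,0,150],[0,0,0,0.05,-3,0,120],[0,0,0,0.1,-6,0,120],[0,0,0,0.15,-9,0,120],[0,0,0.018,0.2,-12,0,120],[0,0,0.018,0.2,-12,0,120],[0,0,0.018,0.2,-12,0,120]]]}}

```text
time: 17.43
position: [551.0, -187.1, 282.5]
eef_rot: [[-0.063, 0.005, -0.998], [0.998, -0.001, -0.063], [-0.001, -1.0, -0.005]]
wrist_force: [0.1, 0.0, -0.0]
opening: 0.534
```

```bash
python3 look.py w23
python3 - <<'E'
from bench import bot
from h import *
st=bot.read_state()
for h in(2.3,3.04): print(delta(st,down(h),[543.4,-67.7,270]))
c=bot.capture("scene");s=c["pixels"]
cv2.imwrite("pics/s23.png",cv2.convertScaleAbs(cv2.resize(s[250:370,120:280],None,fx=5,fy=5,interpolation=cv2.INTER_CUBIC),alpha=2))
E
```

```text
17.4333 [ 551.  -187.1  282.5] [[-0.063, 0.005, -0.998], [0.998, -0.001, -0.063], [-0.001, -1.0, -0.005]] 0.534 [ 0.072  0.002 -0.01 ] 0.06594617951816807
([0.0019, -0.6658, -0.0005], [11.939, 1.023, -0.042])
([0.0017, -1.4058, -0.0012], [11.939, 1.023, -0.042])
```

View pics/w23.png

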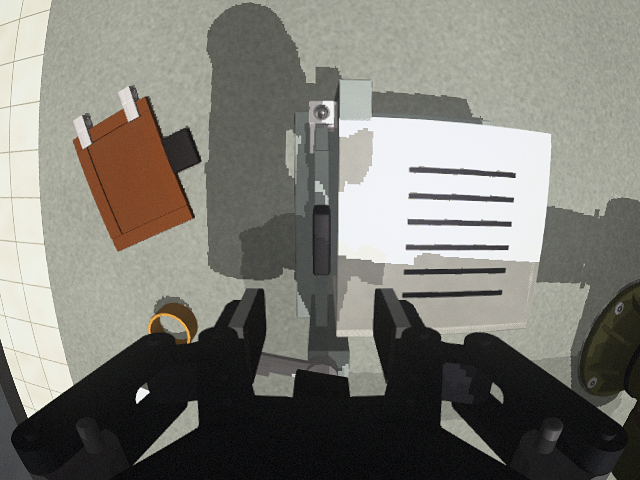

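View pics/s23.png

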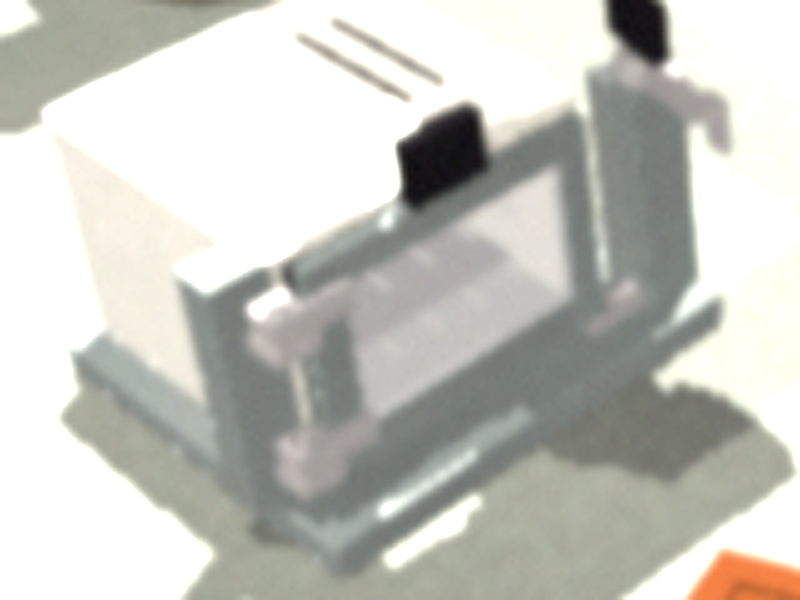

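Emit:
{"method": "send_rows", "body": {"deltas": [[[0,-0.12,0,2,0,0,120],[0,-0.24,0,4,0,0,120],[0,-0.36,0,6,0,0,120],[0,-0.48,0,8,0,0,120],[0,-0.6,0,10,0,0,120],[0,-0.72,0,11.9,0,0,120],[0,-0.84,0,11.9,0,0,120],[0,-0.96,0,11.9,0,0,120],[0,-1.08,0,11.9,0,0,120],[0,-1.2,0,11.9,0,0,120],[0,-1.32,0,11.9,0,0,120],[0,-1.406,0,11.9,0,0,120],[0,-1.406,0,11.9,0,0,120],[0,-1.406,0,11.9,0,0,120],[0,-1.406,0,11.9,0,0,120]]]}}

```text
time: 18.78
position: [542.5, -68.1, 278.3]
eef_rot: [[-0.995, -0.001, -0.104], [0.104, 0.001, -0.995], [0.001, -1.0, -0.0]]
wrist_force: [0.9, 0.2, 0.5]
opening: 0.53
```

```bash
python3 look.py w24
```

```text
18.7833 [542.5 -68.1 278.3] [[-0.995, -0.001, -0.104], [0.104, 0.001, -0.995], [0.001, -1.0, -0.0]] 0.53 [0.928 0.15  0.523] 0.010047251160638652
```

View pics/w24.png

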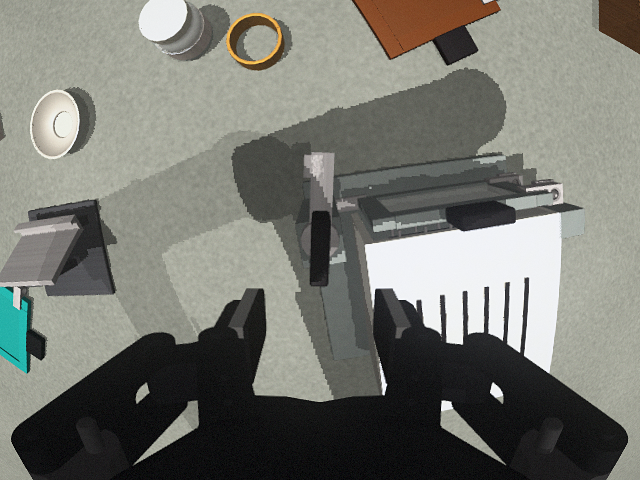

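Run:
```python
from h import *
import pickle
np.set_printoptions(precision=2,suppress=True)
st,c=pickle.load(open("w24.pkl","rb")); im=c["pixels"]
cv2.imwrite("pics/w24c.png",cv2.resize(im[200:300,290:350],None,fx=6,fy=6,interpolation=cv2.INTER_CUBIC))
I=dict(position=[0,0,0],eef_rot=np.eye(3))
def ony(uv,y):
    o,d=wray(c,I,uv); return o+d*(y-o[1])/d[1]
for uv in((320,222),(318.5,285)): print(ony(uv,78.3))
```

```text
[-21.67  78.3   -0.1 ]
[19.22 78.3  -1.02]
```

View pics/w24c.png

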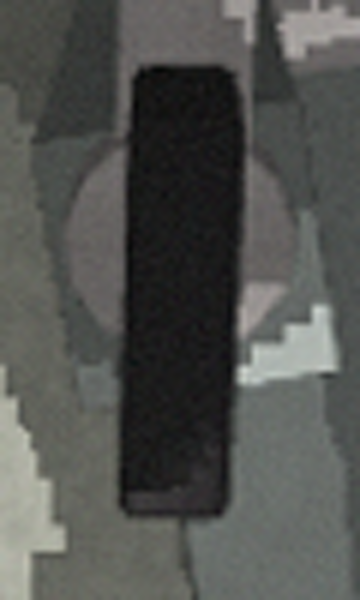

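Emit:
{"method": "send_rows", "body": {"deltas": [[[0,0.02,0,-0.1,3,-0.05,120],[0,0.02,0,-0.1,6,-0.05,120],[0,0.02,0,-0.1,8.5,-0.05,120],[0,0.02,0,-0.1,10,-0.05,130],[0,0.02,0,-0.1,10.5,-0.05,130],[0,0.02,0,-0.1,10.5,-0.05,130],[0,0.02,0,-0.1,10.5,-0.05,130],[0,0.02,0,-0.1,10.5,-0.05,130]]]}}

```text
time: 19.5
position: [544.2, -67.7, 175.3]
eef_rot: [[-0.992, 0.002, -0.124], [0.124, 0.0, -0.992], [-0.001, -1.0, -0.001]]
wrist_force: [-1.0, -0.1, 0.2]
opening: 0.494
```

```bash
python3 look.py w25
```

```text
19.5 [544.2 -67.7 175.3] [[-0.992, 0.002, -0.124], [0.124, 0.0, -0.992], [-0.001, -1.0, -0.001]] 0.494 [-0.963 -0.099  0.221] 0.003787576586165695
```

View pics/w25.png

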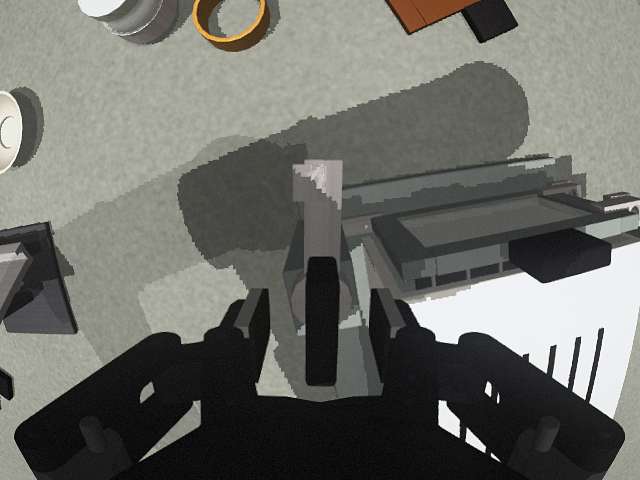

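Emit:
{"method": "send_rows", "body": {"deltas": [[[0,0,0,0,0,0,180],[0,0,0,0,0,0,255],[0,0,0,0,0,0,255],[0,0,0,0,0,0,255],[0,0,0,0,0,0,255],[0,0,0,0,0,0,255],[0,0,0,0,0,0,255]]], "grip_force": 50}}

```text
time: 20.13
position: [544.6, -68.4, 176.5]
eef_rot: [[-0.992, 0.003, -0.124], [0.124, -0.001, -0.992], [-0.003, -1.0, 0.0]]
wrist_force: [-0.6, -3.9, 5.3]
opening: 0.131
```

Emit:
{"method": "send_rows", "body": {"deltas": [[[0,0.08,0,0,0,0,255],[0,0.16,0,0,0,0,255],[0,0.24,0,0,0,0,255],[0,0.32,0,0,0,0,255],[0,0.4,0,0,0,0,255],[0,0.48,0,0,0,0,255],[0,0.56,0,0,0,0,255],[0,0.64,0,0,0,0,255],[0,0.72,0,0,0,0,255],[0,0.8,0,0,0,0,255],[0,0.88,0,0,0,0,255],[0,0.88,0,0,0,0,255]]]}}

```text
time: 21.13
position: [543.7, -69.8, 176.6]
eef_rot: [[-0.532, 0.001, -0.847], [0.847, -0.003, -0.532], [-0.003, -1.0, 0.0]]
wrist_force: [-1.9, -7.0, 3.3]
opening: 0.13
```

```bash
python3 look.py w26; python3 -c "
from bench import bot;print(bot.read_state()['ft_torque'])"
```

```text
21.1333 [543.7 -69.8 176.6] [[-0.532, 0.001, -0.847], [0.847, -0.003, -0.532], [-0.003, -1.0, 0.0]] 0.13 [-1.947 -7.032  3.341] 0.10741969349774674
[-2.35275022  0.77602893 -0.03138497]
```

View pics/w26.png

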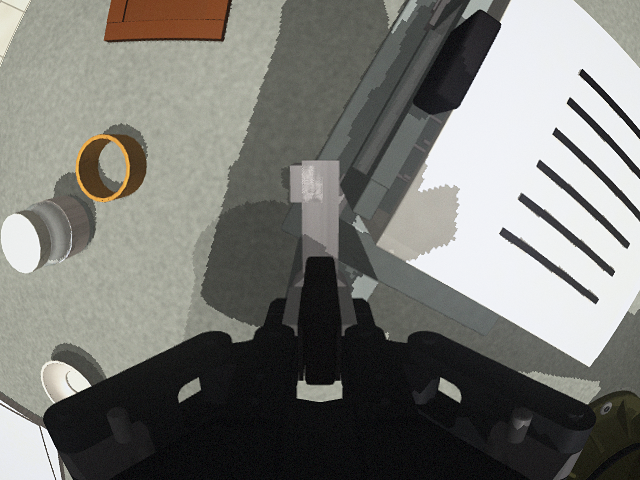

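Emit:
{"method": "send_rows", "body": {"deltas": [[[0,0.08,0,0.08,0,-0.05,255],[0,0.16,0,0.08,0,-0.05,255],[0,0.24,0,0.08,0,-0.05,255],[0,0.32,0,0.08,0,-0.05,255],[0,0.38,0,0.08,0,-0.05,255],[0,0.42,0,0.08,0,-0.05,255],[0,0.44,0,0.08,0,-0.05,255],[0,0.44,0,0.08,0,-0.05,255],[0,0.44,0,0.08,0,-0.05,255]]]}}

```text
time: 21.93
position: [542.9, -70.2, 176.6]
eef_rot: [[-0.123, -0.001, -0.992], [0.992, -0.005, -0.123], [-0.005, -1.0, 0.001]]
wrist_force: [-2.8, -5.6, 2.0]
opening: 0.125
```

```bash
python3 look.py w27; python3 -c "
from bench import bot;print(bot.read_state()['ft_torque'])"
```

```text
21.9333 [542.9 -70.2 176.6] [[-0.123, -0.001, -0.992], [0.992, -0.005, -0.123], [-0.005, -1.0, 0.001]] 0.125 [-2.813 -5.608  2.011] 0.0028231363627161227
[-2.09971157  0.80579307 -0.0294772 ]
```

View pics/w27.png

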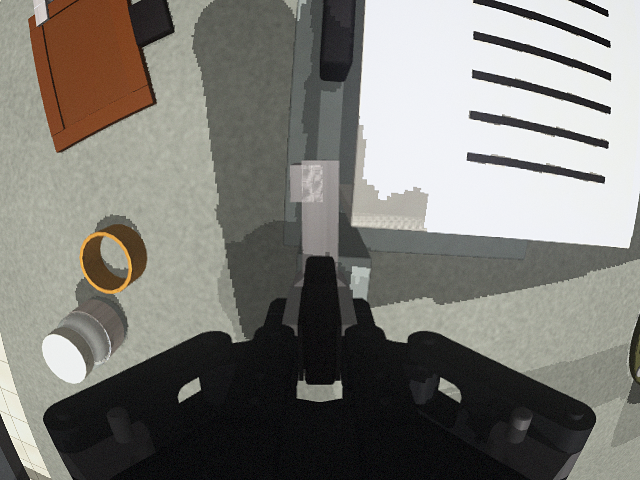

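The tongue now lies over the door's top corner (320,180) and the tool is about 0.06 rad past the nominal stop angle. I'll push a bit further to check for the stop by torque.

Emit:
{"method": "send_rows", "body": {"deltas": [[[0,0.04,0,0.05,0,0,255],[0,0.08,0,0.05,0,0,255],[0,0.1,0,0.05,0,0,255],[0,0.1,0,0.05,0,0,255],[0,0.1,0,0.05,0,0,255]]]}}

```text
time: 22.4
position: [542.7, -70.3, 176.6]
eef_rot: [[-0.025, -0.001, -1.0], [1.0, -0.006, -0.025], [-0.006, -1.0, 0.001]]
wrist_force: [-0.1, -5.0, 1.0]
opening: 0.13
```

```bash
python3 look.py w28; python3 -c "
from bench import bot;print(bot.read_state()['ft_torque'])"
```

```text
22.4 [542.7 -70.3 176.6] [[-0.025, -0.001, -1.0], [1.0, -0.006, -0.025], [-0.006, -1.0, 0.001]] 0.13 [-0.064 -4.975  1.   ] 0.0009494927982579683
[-1.86306437 -0.01914005  1.04371682]
```

View pics/w28.png

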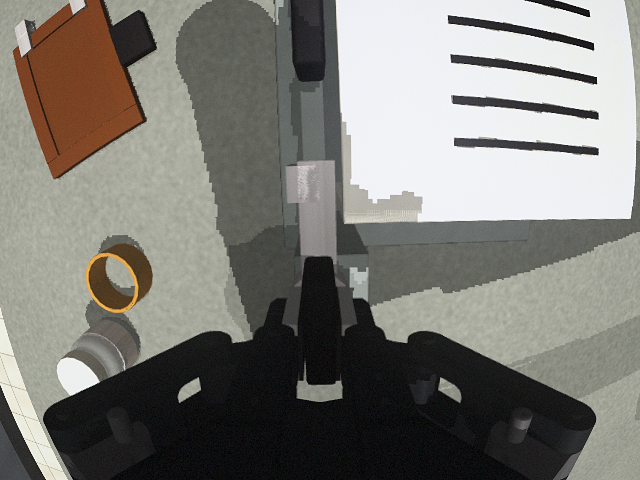

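Moment about z rose from −0.03 to +1.04 N m, so the knob is hard on its stop. Releasing.

Emit:
{"method": "send_rows", "body": {"deltas": [[[0,0,0,0,0,0,220],[0,0,0,0,0,0,180],[0,0,0,0,0,0,130],[0,0,0,0,0,0,120],[0,0,0,0,0,0,120],[0,0,0,0,-2,0,120],[0,0,0,0,-5,0,120],[0,0,0,0,-8,0,120],[0,0,0,0,-11,0,120],[0,0,0,0,-12,0,120],[0,0,0,0,-12,0,120],[0,0,0,0,-12,0,120]]]}}

```text
time: 23.45
position: [543.0, -69.2, 296.4]
eef_rot: [[-0.025, -0.001, -1.0], [1.0, -0.005, -0.025], [-0.005, -1.0, 0.001]]
wrist_force: [-0.4, -0.4, -0.6]
opening: 0.529
```

```bash
python3 look.py w29
python3 - <<'E'
from bench import bot
from h import *
s=bot.capture("scene")["pixels"]
cv2.imwrite("pics/s29.png",cv2.convertScaleAbs(cv2.resize(s[240:360,120:280],None,fx=5,fy=5,interpolation=cv2.INTER_CUBIC),alpha=1.7))
E
```

```text
23.45 [543.  -69.2 296.4] [[-0.025, -0.001, -1.0], [1.0, -0.005, -0.025], [-0.005, -1.0, 0.001]] 0.529 [-0.383 -0.437 -0.587] 0.04207822770672077
```

View pics/w29.png

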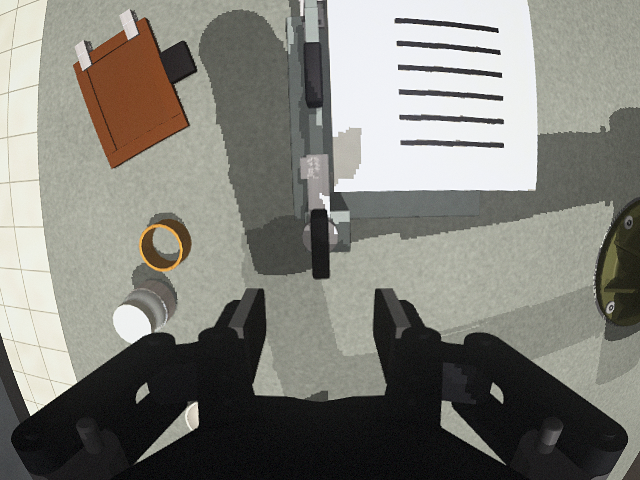

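View pics/s29.png

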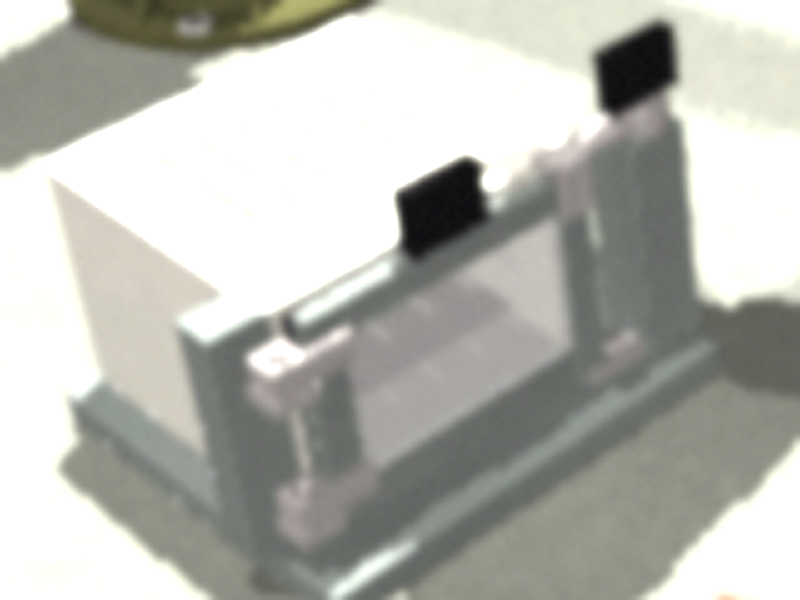

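Emit:
{"method": "send_rows", "body": {"deltas": [[[0,0,0,-3,0,0,120],[0,0,0,-6,0,0,120],[0,0,0,-8,0,0,120],[0,0,0,-8,0,0,120],[0,0,0,-8,0,0,120],[0,0,0,-8,0,0,120]]]}}

```text
time: 24.05
position: [544.3, -148.9, 294.1]
eef_rot: [[-0.025, -0.005, -1.0], [1.0, -0.006, -0.025], [-0.005, -1.0, 0.005]]
wrist_force: [0.5, 0.5, 0.2]
opening: 0.528
```

```bash
python3 look.py w30
python3 - <<'E'
import cv2,pickle
from h import *
from bench import bot
np.set_printoptions(precision=2,suppress=True)
im=cv2.imread("pics/w30.png"); cv2.imwrite("pics/w30c.png",cv2.resize(cv2.convertScaleAbs(im[80:380,270:370],alpha=1.3),None,fx=2.6,fy=2,interpolation=cv2.INTER_CUBIC))
a=cv2.resize(im[85:185,280:360],None,fx=5,fy=5,interpolation=cv2.INTER_CUBIC); b=cv2.resize(im[255:355,280:360],None,fx=5,fy=5,interpolation=cv2.INTER_CUBIC)
cv2.imwrite("pics/w30d.png",cv2.convertScaleAbs(np.hstack([a,b]),alpha=1.3))
t=bot.capture("top")["pixels"]; t0=cv2.imread("pics/top0.png")
cv2.imwrite("pics/t30.png",cv2.resize(np.vstack([t0[140:330,220:520],t[140:330,220:520]]),None,fx=1.5,fy=1.5))
E
```

```text
24.05 [ 544.3 -148.9  294.1] [[-0.025, -0.005, -1.0], [1.0, -0.006, -0.025], [-0.005, -1.0, 0.005]] 0.528 [0.494 0.55  0.231] 0.016641657530648366
```

View pics/w30.png

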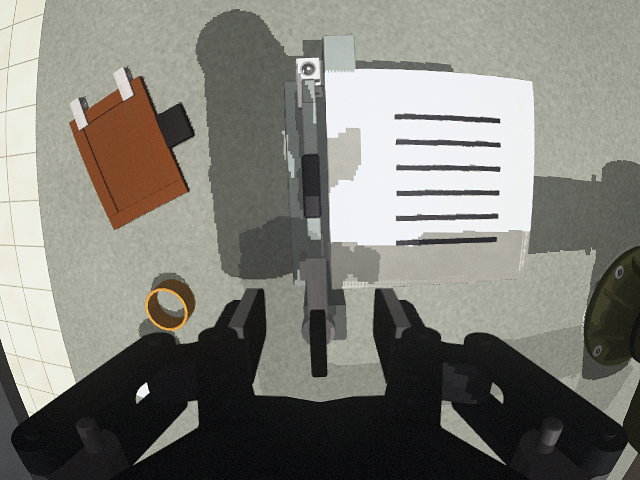

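View pics/w30d.png

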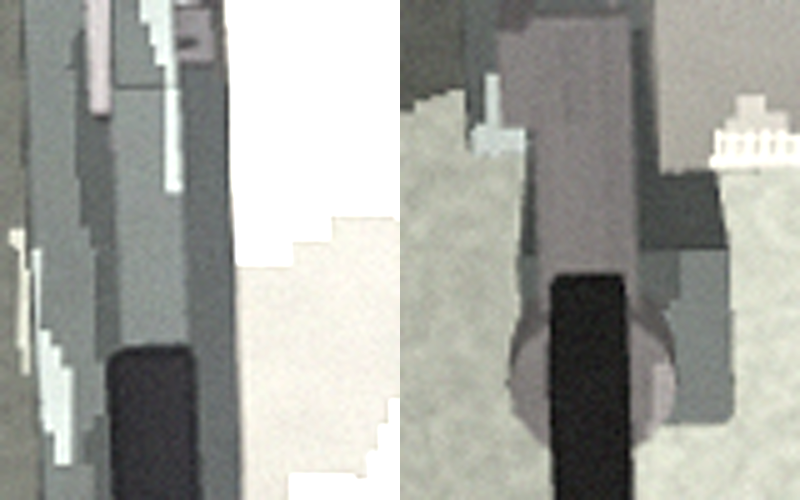

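View pics/t30.png

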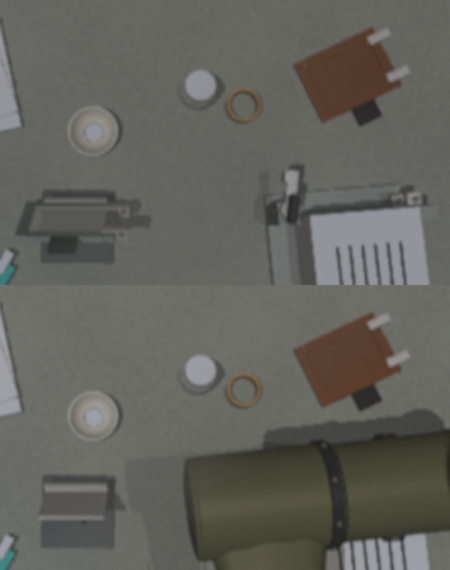

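Run:
```python
import pickle
from h import *
np.set_printoptions(precision=2,suppress=True)
st,c=pickle.load(open("w30.pkl","rb")); im=c["pixels"]
m=(im.max(2)<48).astype(np.uint8)
O=np.array([550.8,-187.5]); Rc=Rz(.062)[:2,:2]
def ch(X): return Rc.T@(X[:2]-O)
def line(r0,r1,c0,c1,z):
    P=[]
    for r in range(r0,r1):
        k=np.where(m[r,c0:c1])[0]
        if len(k)>5: P.append(ch(wonz(c,st,(c0+(k[0]+k[-1])/2,r),z)))
    P=np.array(P); f=np.polyfit(P[:,1],P[:,0],1); print(len(P),"x at mid",P[:,0].mean().round(2),"y range",P[:,1].min().round(1),P[:,1].max().round(1),"slope dx/dy",f[0].round(4))
line(160,192,295,330,185)
line(322,374,300,340,200)
print("hole/pin", ch(wonz(c,st,(308,70),136)))
g=cv2.cvtColor(im,cv2.COLOR_BGR2GRAY).astype(float); W=[]
for r in range(85,225,5):
    row=cv2.GaussianBlur(g[r:r+1,312:345],(5,1),0)[0]; W.append(ch(wonz(c,st,(312.5+np.argmax(np.diff(row)),r),152)))
W=np.array(W); f=np.polyfit(W[:,1],W[:,0],1); print("roof edge",f)
cv2.imwrite("pics/w30e.png",cv2.resize(im[40:120,275:345],None,fx=7,fy=7,interpolation=cv2.INTER_CUBIC))
```

```text
32 x at mid 0.98 y range -18.3 2.9 slope dx/dy -0.0082
52 x at mid 0.42 y range 93.7 137.8 slope dx/dy 0.0054
hole/pin [  0.63 -90.99]
roof edge [  0.   -11.74]
```

View pics/w30e.png

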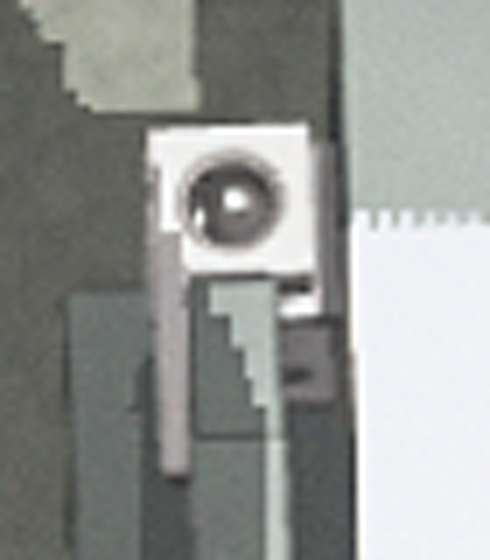

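Latch stop and door yaw check out (the bar lies along chamber y within 0.3°, the door within 0.5°). I'll take one oblique look at the hinge to confirm both knuckles are right down.

Run:
```python
from bench import bot
from h import *
st=bot.read_state(); a=np.radians(35)
R=Ro.from_euler('x',a).as_matrix()@down(np.pi/2+.03)
for p in([556,-330,270],[556,-330,205]): print(delta(st,R,p))
```

```text
([-0.0214, -0.0051, -0.6162], [-18.161, 2.578, -0.691])
([-0.0214, -0.0051, -0.6162], [-18.124, 9.078, -0.72])
```

Emit:
{"method": "send_rows", "body": {"deltas": [[[0,0,-0.1,-3,0,-0.2,120],[0,0,-0.2,-6,0,-0.4,120],[0,0,-0.3,-9,0.5,-0.7,120],[-0.02,0,-0.4,-12,1,-0.7,120],[-0.02,0,-0.5,-15,2,-0.7,120],[-0.02,0,-0.616,-18.1,2.6,-0.7,120],[-0.02,0,-0.616,-18.1,2.6,-0.7,120],[-0.02,0,-0.616,-18.1,6,-0.7,120],[-0.02,0,-0.616,-18.1,9,-0.7,120],[-0.02,0,-0.616,-18.1,9,-0.7,120],[-0.02,0,-0.616,-18.1,9,-0.7,120],[-0.02,0,-0.616,-18.1,9,-0.7,120]]]}}

```text
time: 25.15
position: [556.2, -329.4, 208.2]
eef_rot: [[-0.027, 0.001, -1.0], [0.82, 0.572, -0.021], [0.571, -0.821, -0.016]]
wrist_force: [0.2, 1.0, 0.9]
opening: 0.531
```

```bash
python3 look.py w31 260 140 120 120 5
```

```text
25.15 [ 556.2 -329.4  208.2] [[-0.027, 0.001, -1.0], [0.82, 0.572, -0.021], [0.571, -0.821, -0.016]] 0.531 [0.244 0.991 0.904] 0.027757707096480542
```

View pics/w31.png

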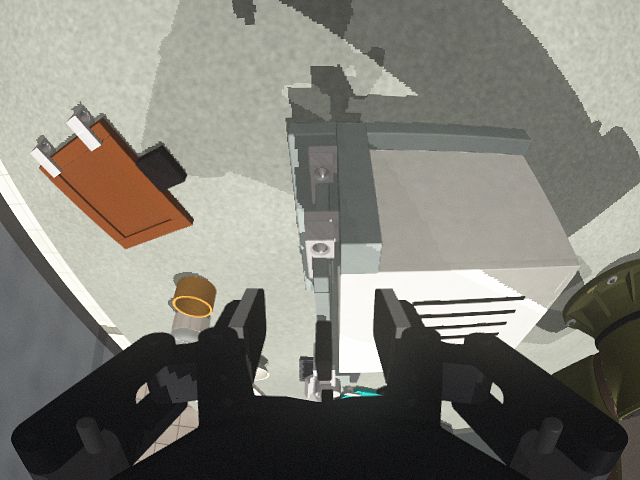

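View pics/w31c.png

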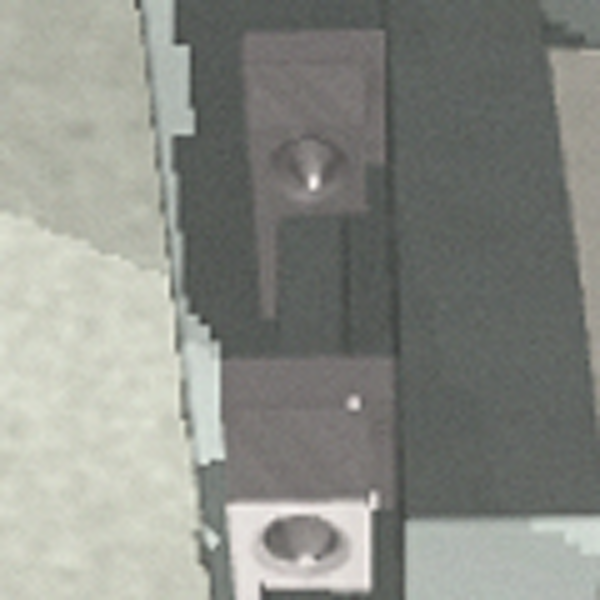

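Run:
```python
import pickle
from h import *
np.set_printoptions(precision=2,suppress=True)
st,c=pickle.load(open("w31.pkl","rb"))
O=np.array([550.8,-187.5,0]); Rc=Rz(.062)
for b,n in((120,"upper"),(44,"lower")):
    for nm,p in(("br bottom",(0,-103,b-8)),("br top",(0,-103,b)),("kn top -y",(0,-101,b+16)),("kn top -y +1.5",(0,-101,b+17.5)),("kn top +y",(0,-83,b+16)),("pin tip",(0,-92,b+18))):
        print(n,nm,(wproj(c,st,O+Rc@np.array(p,float))-[260,140])*5)
```

```text
upper br bottom [304.09 351.89]
upper br top [303.25 395.  ]
upper kn top -y [302.05 497.92]
upper kn top -y +1.5 [301.88 507.01]
upper kn top +y [307.19 586.8 ]
upper pin tip [304.48 555.68]
lower br bottom [310.38  26.85]
lower br top [309.84  54.96]
lower kn top -y [309.15 125.26]
lower kn top -y +1.5 [309.04 131.18]
lower kn top +y [313.14 213.75]
lower pin tip [311.05 178.35]
```

```bash
python3 -c "
from bench import bot
print(bot.read_state()['time'],bot.job_done())"
```

```text
the job is handed in; nothing more can be done
25.2 None
```

The door is hung closed on both hinge pins, the latch is turned clockwise to its stop, and the job was handed in at 25.2 s.

- **First lowering:** It jammed at about 28 N because the door hung rolled by about 1° in the grip. I lifted it, took out the roll and lowered it again with no contact until it was down. It stayed down through a light wiggle and about 16 N of push, and only then did I let go.
- **Seating:** In an oblique wrist view, both knuckles' top edges lie within about 1 mm of their seated places, with no gap above the brackets. Before that, estimating the door's height from the tool had put it about 1.4 mm too high. I trust the direct view more.
- **Door closed:** It is within about 0.5° of the chamber's axes and about 1 mm forward, inside the pin play and the measuring error.
- **Latch:** The moment rose to about 1 N m at the end of the turn, and the bar slipped slightly in the fingers there, so it is on its stop. The bar lies along chamber y within 0.3°, with the tongue across the door's top corner and its lip in front.
- **Bystanders:** In the top view after the latch was turned, the brass ring, jar and dish look unmoved. The gripper was clear of everything at hand-in.

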